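Stand up the fallen sample bottle, box it and shoot the bolt

ROBOT

A 6-joint arm with a two-finger parallel gripper is mounted at the origin on the work surface. World frame = base frame: x ahead of the robot, y to its left, z up, the work surface at z = 0. Lengths are in m, angles in rad, forces in N, time in s.
With the tool pointing down it reaches from about 0.35 to 0.85 m from the base axis. Payload 8.1 kg.
Tool frame: the origin (TCP) lies on the front face of the gripper's body, between the roots of the fingers; the fingertips stand 73 mm ahead of it and the grasp point (between the pads) lies 54 mm ahead of it; z points along the fingers, y is the line along which they close (so a half turn about z gives the same grasp; the last joint's range is limited). The gripper opens to 85 mm and grips with 20 to 120 N. Pads are 22 mm wide; open, the fingers measure 114 mm over their backs; the gripper's body (76 mm by 85 mm) begins 54 mm behind the grasp point. The pads swing forward as they close: fully open they stand 13 mm farther back than shut.
Start: joints at [1.071, 0.13, 1.488, -0, 1.523, -0.085], TCP at [0.242, 0.549, 0.304] pointing down, gripper open.
Joint ranges: [-2.96, 2.96], [-0.89, 2.26], [0.02, 2.5], [-1.34, 4.48], [0, 2.73], [-2.66, 2.66]. Speed limits (rad/s): [2.39, 2.39, 2.79, 3.14, 3.14, 3.14].

INTERFACE

Orientations are given as a unit quaternion [x, y, z, w].
In Python, from bench import monitor, grab_frame, camera_info, ticket, boxes_of, tip_of gives the robot as it stands.
- The arm moves only by the tool apply_moves, never from a script. Its argument "plan" is a list of rows, each a list of 3 entries, a list of its own where there are three numbers: the finger opening in mm, from 0 to 85.4, then the shift along the tool's x, y, z in mm, then the turn, a rotation vector about the tool's x, y, z in degrees. In form: [[hand, [tx, ty, tz], [rx, ry, rz]], ...]. A call has 1 to 8 rows; each row is the pose to reach, as a shift and turn from the pose commanded when the call began, along the tool's axes at that moment; what a row does not reach only later rows make up. A row lasts 1/10 s, in which the tool goes at most 50 mm and 8.59 degrees, less where a joint would pass 70% of its speed; a pose out of reach is approached as far as the arm can. A call with a gripper value outside its range is refused whole. The fingers move at their own pace and stop on an object; "squeeze" is the grip in N (left out, the last holds). Time passes only in rows, so rows that repeat a pose let the fingers close. It gives the time, the measured TCP pose, the force, the opening and the grip force at its end, in the units of the state.
- monitor.get_state(): the state, without advancing time (a new reading comes with each control period).
- grab_frame(name): name is "side" or "top"; returns the picture (420x560x3 uint8, blue, green, red); there is no depth.
- camera_info(name): a dict with "fx", "fy", "cx", "cy" (pixels), "view" (4x4, takes a point from world to camera coordinates). Camera axes: x right, y up, looking along -z (the intrinsics and any distortion apply to the point x, -y, -z); pixel columns grow to the right and rows downward; lengths in m; the calibration is good to about 2 mm. A picture is of the moment at which its call begins. camera_info takes no time and is no camera call.
- ticket.close_job(): hands the job in; it is judged then, once.
Trained networks look in the newest picture that a camera, given by its name, has taken for a name from the list of things; names that differ only in an ending like _2 or _b are one class to them, and where a whole thing is asked for, a point or a joint stands for the part that bears it (a point fixed in the world has none). Each returns a list of dicts, best first, with "score" (0 to 1); they miss things now and then, are a little off and sometimes report something else, mostly with a low value. They report only what shows in the picture. A call takes as long as a camera call. They do not tell look-alikes from the thing itself.
- boxes_of(thing, camera): "at" ([x, y, z] in m, in the coordinates of the camera as it stood for that picture, good to about 4 mm: the middle of the surface that is visible of it).
- tip_of(thing, camera): "at" ([x, y, z] in m, in the coordinates of the camera as it stood for that picture, good to about 4 mm: a listed point, or the origin of a listed thing).
The state is a dict: "t": time; "joints": joint angles; "qd": joint speeds; "joint_efforts": joint torques, N m; "tcp_pos": TCP position; "orientation": TCP orientation; "wrist_force": force on the tool from outside, world axes, zero at the start; "ft_torque": the same for the moment, N m; "grip_width": opening from 0.0 (shut) to 1.0 (fully open); "finger_force": force on a finger pad.
Only numpy, scipy, OpenCV 4.12 (cv2) and the standard library are available. Lean on these libraries where they do the work, as an engineer would, in place of code of your own. Each camera call takes 0.05 s, during which the arm holds its last target. There are 200 camera calls.

TASK

The sample bottle with the orange cap has been knocked over: stand it up on the bench and let go of it, then take it again and lower it upright, without dropping it, into the empty place of the rack in the plywood sample box. Then shut the lid and slide the barrel bolt on it fully home into its keeper. Leave the other bottles and the things on the bench where they are.

Things in the scene. Friction and masses are not known exactly. Their poses are not given: they have to be found in the camera images.
- bottle_mid (a point): Fallen bottle, loose: square, white, orange screw cap, 108 mm long. Point: its middle, on its axis. x runs along it from foot (-54 mm) to cap top (+54); y, z normal to its flat sides. Body 56 x 56 mm, 72 mm long from the foot; then a neck 36 mm in diameter; cap 44 mm in diameter, the last 26 mm. It starts lying on a flat side, its middle 28 mm up; standing, x points up, its middle is 54 mm up.
- box: Fixed plywood box, 280 (x) x 215 (y) mm; origin: centre of its underside. Walls and floor 12 mm, rim 130 mm up. A fixed top board (top 142 mm up) covers y under -47 mm and bears the keeper; a lid hinged at +y covers the rest. Inside: 256 (x) by 137 mm (y -41 to +96) with a grey rack of three 68 mm square places at x = -75, 0, +75, y = +27 mm, square to the box, walls 35 mm above the floor.
- place_mid (a point): The rack's empty place: a square cork pad on the box's floor between the rack's walls (the other two places hold bottles with blue caps). Point: centre of the pad, on the floor, 12 mm above the bench; axes parallel to the box's.
- lid (a joint): Angle of the lid, rad: 0 = shut (top level with the fixed top board), 1.57 = upright, 2.0 = widest. Plywood lid, 280 mm along the hinge, 152 mm from hinge to free edge, 12 mm thick. Its hinge is stiff (0.55 N m): it stays where it is left and must be pushed all the way down.
- lid_hinge (a point): Middle of the lid's hinge axis (parallel to the box's x), 136 mm above the bench, half-way through the lid's thickness. Axes are the lid's: z normal to the lid, out of its outer (top) face; -y from the hinge to the free edge.
- lid_edge (a point): Middle of the lid's free edge, on its outer face, 152 mm from the hinge; axes as lid_hinge. The outer face bears the bolt in the middle of the lid (x within 20 mm, from 45 to 152 mm from the hinge; guides 19 mm high); the rest is free but for flat hinge leaves.
- bolt (a joint): Travel of the bolt along its guides, m: 0 = fully drawn, 0.040 = fully home. 3 N of friction; it stays where it is left. With the lid shut it enters the keeper at 0.0175; if it stands out farther than that, the lid cannot shut.
- bolt_knob (a point): Centre of the black ball knob (20 mm in diameter, on a post 11 mm in diameter) of the steel barrel bolt on the lid; lid shut, it is upright, its centre 33 mm above the lid's top. Rod 12 mm in diameter, 110 mm long, axis 9 mm above the lid's top. Axes are the lid's; it slides home along -y, away from the hinge. Guide straps, 19 mm high, lie clear of the knob's travel.
- keeper_mid (a point): centre of the steel keeper staple's opening, on the fixed top board 21.5 mm beyond the lid's free edge, 9 mm above the board; the staple is 26 mm wide, 20 mm deep along the bolt and 22 mm high.
- bottle_a_mid (a point): middle of a bystander bottle with a blue cap, like the other but standing in the rack, its middle 66 mm above the bench, cap top 120 mm; z up.
- bottle_b_mid (a point): middle of the second bystander bottle with a blue cap, likewise.
- jar: bystander: amber jar with black lid, 64 mm in diameter, 105 mm high; origin under its centre.
- tin: bystander: aluminium tin with paper label, 76 mm in diameter, 55 mm high; origin under its centre.
- beaker: bystander: glass beaker, 72 mm in diameter, 90 mm high; origin under its centre.
- clay: bystander: pink lump of modelling clay, 54 mm in diameter, 47 mm high; origin under its centre.
- spatula: bystander: steel laboratory spatula lying flat, 190 mm long; origin under its middle, x axis towards the wide blade.
There are look-alikes about, which are no part of the job. Leave any red look-alike of the part that bears bottle_mid alone.

How it is judged:
On the way, in this order (a step that is already met when the one before it is completed fails the run):
1. the fallen bottle stands upright on the bench, let go (angle between bottle_mid's own x axis and vertical below 0.1 rad and height (world z) of bottle_mid between 0.048 and 0.06 m and contact force between bottle and the fingers below 0.1 N), for 0.2 s.
2. the bottle stands upright in the empty place of the rack, let go (angle between bottle_mid's own x axis and vertical below 0.12 rad and horizontal distance between bottle_mid and place_mid below 0.014 m and z of bottle_mid in the frame of place_mid below 0.059 m and contact force between bottle and the fingers below 0.1 N), for 0.2 s.
3. the lid is shut, the bolt not yet in the keeper (value of joint lid below 0.025 rad and value of joint bolt below 0.017 m), for 0.1 s.
4. the bolt is fully home in its keeper (value of joint lid below 0.025 rad and value of joint bolt above 0.036 m), for 0.1 s.
At the end, for the whole second after the job is handed in: The bottle stands in the empty place (upright within 7 degrees, within 14 mm of the middle of the place, its foot on the floor of the box), the lid is shut (under 0.025 rad) and the bolt is home (at least 36 of its 40 mm), with everything at rest (all of step 4 and angle between bottle_mid's own x axis and vertical below 0.12 rad and horizontal distance between bottle_mid and place_mid below 0.014 m and z of bottle_mid in the frame of place_mid below 0.059 m and linear speed of bottle below 0.02 m/s); the robot touches nothing.
It fails at once if the bottle is dropped (falls free at more than 0.6 m/s) (contact force between bottle and anything else below 0.02 N and linear speed of bottle above 0.6 m/s).
It fails at once if one of the other bottles in the box is moved more than 25 mm (distance of any of bottle_a_mid, bottle_b_mid from where it was at the start of the episode above 0.025 m).
It fails at once if a bystander on the bench is moved more than 25 mm (distance of any of jar, tin, beaker, clay, spatula from where it was at the start of the episode above 0.025 m).
It also fails if it takes over 72 s, if anything falls off the work surface, if the arm or the gripper's body presses on something with over 40 N, if the wrist force passes 120 N, or if a joint passes its speed limit or range.

## Working session

There is one attempt and no reset: what is moved stays moved. The work goes in short steps, Python scripts to look and compute and a tool call to move; the robot and the scene stay as the last step left them, time stands still between calls to the robot, and variables do not carry over. Pictures are saved under pics/ and viewed, at most 10 in all, crops included, and the job is handed in when it is done.

Besides the shell and the picture viewer there is one more tool, called after ">>>" in YAML: its name, and indented under it one key for each argument. apply_moves: Moves the arm, as the interface text tells. Its arguments: {"type":"object","properties":{"plan":{"type":"array","items":{"type":"array"}},"squeeze":{"type":"number"}},"required":["plan"]}

```bash
mkdir -p pics; ls
cat > h.py <<'E'
import numpy as np, cv2
from scipy.spatial.transform import Rotation as R
from bench import monitor, grab_frame, camera_info, ticket, boxes_of, tip_of
def w(cam,p):
    V=np.array(camera_info(cam)["view"]); return (np.linalg.inv(V)@np.r_[p,1])[:3]
def px(cam,P):
    c=camera_info(cam); q=np.array(c["view"])@np.r_[P,1]
    return np.array([c["cx"]+c["fx"]*q[0]/-q[2], c["cy"]-c["fy"]*q[1]/-q[2]])
def look(thing,cam,f=tip_of,n=4):
    for d in f(thing,cam)[:n]:
        P=w(cam,d["at"]); print(f.__name__,thing,cam,round(d["score"],2),(P*1000).round(),px(cam,P).round())
E
cat > a.py <<'E'
from h import *
s=monitor.get_state(); print(s)
for c in("side","top"):
    im=grab_frame(c); cv2.imwrite(f"pics/{c}0.png",im); print(camera_info(c))
    for t in "bottle_mid place_mid lid_hinge lid_edge bolt_knob keeper_mid box jar tin beaker clay spatula".split(): look(t,c)
E
python3 a.py
```

```text
pics
{'t': 0.0, 'joints': array([ 1.07057921e+00,  1.31147120e-01,  1.48928043e+00,  6.53196300e-06,
        1.52301752e+00, -8.53703218e-02]), 'qd': array([ 0.00073779,  0.00229884, -0.00034831, -0.00061149, -0.00285926,
       -0.00028935]), 'joint_efforts': array([-1.54377653e-03, -5.69429398e+01, -5.00535822e+01, -3.72779768e-04,
        1.56655954e-02,  3.76778485e-05]), 'tcp_pos': array([0.2415888 , 0.54875324, 0.30285208]), 'orientation': array([ 2.05939283e-01,  9.78564333e-01, -8.85849047e-04, -2.70453247e-04]), 'wrist_force': array([ 0.01071097,  0.18013266, -0.74643446]), 'ft_torque': array([ 0.06704407,  0.04400505, -0.01624355]), 'finger_force': 0.0, 'grip_width': 1.0033415872579252}
{'fx': 423.34869650495045, 'fy': 423.34869650495045, 'cx': 273.49408232747345, 'cy': 214.28693673706883, 'view': array([[ 0.70877178, -0.70522014,  0.0175248 , -0.39137519],
       [ 0.35299463,  0.37606203,  0.85672174, -0.27894234],
       [-0.61076784, -0.60103403,  0.51548108, -0.8567303 ],
       [ 0.        ,  0.        ,  0.        ,  1.        ]])}
call bottle_mid side 0.9 [ 535. -41
[... 1332 characters left out ...]
. -409.   28.] [409. 210.]
call bottle_mid top 0.62 [ 347. -356.    2.] [391. 278.]
call lid_hinge top 0.71 [517. 238. 134.] [169. 214.]
call lid_edge top 0.87 [513. 281. 284.] [132. 207.]
call bolt_knob top 0.62 [509. 301. 212.] [134. 213.]
call keeper_mid top 0.76 [550.  72. 151.] [233. 199.]
call keeper_mid top 0.3 [ 692. -396.    2.] [399. 158.]
call box top 0.89 [539. 134.  -1.] [218. 212.]
call jar top 0.71 [ 742. -221.    3.] [339. 142.]
call tin top 0.96 [ 346. -355.   -1.] [391. 279.]
call tin top 0.64 [310. 244.   0.] [177. 293.]
call beaker top 0.79 [ 688. -395.   -3.] [399. 160.]
call clay top 0.75 [ 710. -109.   -6.] [301. 154.]
call spatula top 0.76 [312. 242.  -0.] [178. 293.]
```

View images.

```bash
python3 -c "
import cv2
a=cv2.imread('pics/side0.png')[90:400,90:470];b=cv2.imread('pics/top0.png')[110:310,90:470]
cv2.imwrite('pics/c1.png',cv2.resize(a,None,fx=1.9,fy=1.9,interpolation=2)); cv2.imwrite('pics/c2.png',cv2.resize(b,None,fx=2.1,fy=2.1,interpolation=2))"
```

```text
(no output)
```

View pics/c1.png

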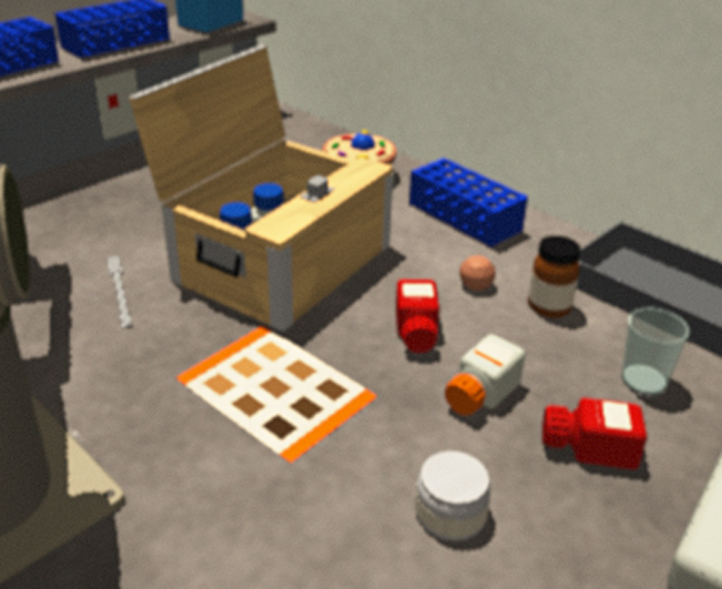

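View pics/c2.png

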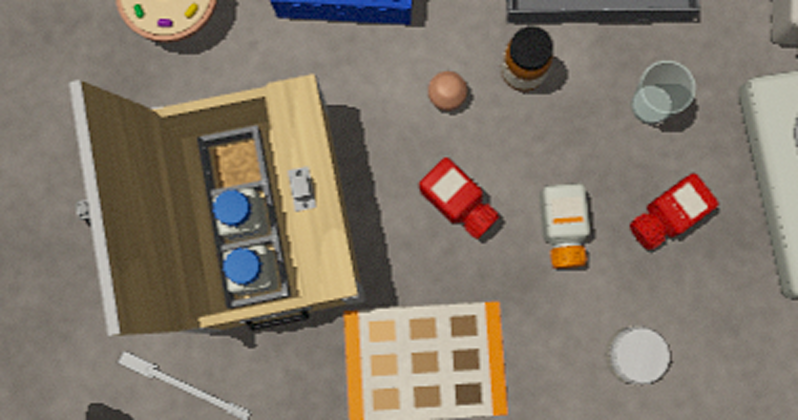

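The candidates are the white bottle with the orange cap (side 344,288; top 360,219) and two red look-alikes (top 309,207 and 409,210; side 310,256 and 402,315). By the description I choose the white one. The lid stands open. The far place of the rack (top ~202,187) is the empty one. Next I measure the bottle's heading and check a close crop.

```bash
cat >> h.py <<'E'
def ray(cam,uv,z):
    c=camera_info(cam); V=np.linalg.inv(np.array(c["view"]))
    d=V[:3,:3]@np.array([(uv[0]-c["cx"])/c["fx"],-(uv[1]-c["cy"])/c["fy"],-1]); o=V[:3,3]
    return o+d*(z-o[2])/d[2]
def tool(yaz,tilt=0,heading=0):
    "tool z = down tilted by tilt (deg) toward heading; y horizontal at azimuth yaz"
    h,t,a=np.radians([heading,tilt,yaz])
    z=np.array([np.cos(h)*np.sin(t),np.sin(h)*np.sin(t),-np.cos(t)]); y=np.array([np.cos(a),np.sin(a),0])
    return R.from_matrix(np.c_[np.cross(y,z),y,z])
def go(P,Rt,grasp=.054):
    "P: grasp point wanted (m)"
    s=monitor.get_state(); R0=R.from_quat(s["orientation"]); T=np.array(P)-Rt.apply([0,0,grasp])
    sh=R0.inv().apply(T-s["tcp_pos"])*1000; rv=(R0.inv()*Rt).as_rotvec(degrees=True)
    print("shift",sh.round(1).tolist(),"turn",rv.round(1).tolist(),"| tcp",T.round(3),"joints",np.degrees(s["joints"]).round(),"t",s["t"])
E
cat > b.py <<'E'
from h import *
im=cv2.imread("pics/top0.png"); x0,y0=330,180
c=im[y0:260,x0:400]; hsv=cv2.cvtColor(c,cv2.COLOR_BGR2HSV); H,S,V=cv2.split(hsv)
cap=(H>6)&(H<22)&(S>150)&(V>120); wh=(S<60)&(V>150)
lab=cv2.connectedComponentsWithStats(cap.astype(np.uint8))
for n,m,z in(("org",cap,.035),("white",wh,.05)):
    k,L,st,ce=cv2.connectedComponentsWithStats(m.astype(np.uint8))
    for i in range(1,k):
        if st[i,4]>15:
            uv=ce[i]+[x0,y0]; print(n,st[i,4],uv.round(1),(ray("top",uv,z)*1000).round(1))
            if st[i,4]>150: print(cv2.minAreaRect(np.argwhere(L==i)[:,::-1].astype(np.float32)))
cv2.imwrite("pics/crop.png",cv2.resize(c,None,fx=7,fy=7,interpolation=2))
E
python3 b.py
```

```text
org 26 [360.  214.3] [ 524.1 -269.8   35. ]
org 149 [360.1 231.6] [ 475.7 -268.5   35. ]
white 419 [358.9 209.5] [ 535.6 -264.8   50. ]
((29.044553756713867, 29.945545196533203), (24.776426315307617, 19.005210876464844), 84.2894058227539)
```

View pics/crop.png

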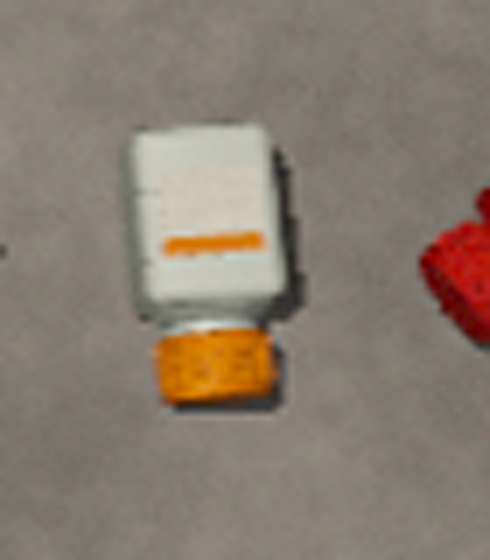

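The crop shows the white bottle with the orange cap (cap ~360,232; body ~359,209). Its cap heads at about 185°, its middle is near (514,-268), and it lies clear of the red one.

```bash
cat > q.py <<'E'
from h import *
Rp=tool(95,30,5); z=Rp.as_matrix()[:,2]
s=monitor.get_state(); R0=R.from_quat(s["orientation"])
go([.42,.13,.42],R0,0)
g=np.array([.514,-.268,.028])
go(g-.09*z,Rp); go(g,Rp)
E
python3 q.py
```

```text
shift [-332.0, -311.8, -116.1] turn [0.0, 0.0, 0.0] | tcp [0.42 0.13 0.42] joints [61.  7. 85. -0. 87. -5.] t 1.3
shift [-515.3, -672.8, 151.2] turn [-7.5, -29.4, -28.1] | tcp [ 0.442 -0.274  0.153] joints [61.  7. 85. -0. 87. -5.] t 1.3
shift [-554.8, -651.1, 229.1] turn [-7.5, -29.4, -28.1] | tcp [ 0.487 -0.27   0.075] joints [61.  7. 85. -0. 87. -5.] t 1.3
```

>>> apply_moves:
  plan:
    - [85, [0, 0, -50], [0, 0, 0]]
    - [85, [0, 0, -100], [0, 0, 0]]
    - [85, [-40, -35, -116], [0, 0, 0]]
    - [85, [-332, -312, -116], [0, 0, 0]]
    - [85, [-332, -312, -116], [0, 0, 0]]
    - [85, [-332, -312, -116], [0, 0, 0]]
    - [85, [-332, -312, -116], [0, 0, 0]]
    - [85, [-332, -312, -116], [0, 0, 0]]

```text
t: 2.1
tcp_pos: [0.359, 0.2734, 0.4195]
orientation: [0.206, 0.979, 0.0, 0.0]
wrist_force: [0.8, -0.2, 0.6]
grip_width: 0.998
finger_force: 0.0
```

```bash
python3 q.py
```

```text
shift [-113.5, -106.7, -0.5] turn [0.0, 0.0, 0.0] | tcp [0.42 0.13 0.42] joints [ 31. -17.  96.  -0. 100. -35.] t 2.1
shift [-296.5, -468.0, 266.7] turn [-7.5, -29.3, -28.1] | tcp [ 0.442 -0.274  0.153] joints [ 31. -17.  96.  -0. 100. -35.] t 2.1
shift [-335.9, -446.4, 344.6] turn [-7.5, -29.3, -28.1] | tcp [ 0.487 -0.27   0.075] joints [ 31. -17.  96.  -0. 100. -35.] t 2.1
```

>>> apply_moves:
  plan:
    - [85, [-113, -107, 0], [0, 0, 0]]
    - [85, [-113, -107, 0], [0, 0, 0]]
    - [85, [-113, -107, 0], [0, 0, 0]]
    - [85, [-200, -260, 20], [0, 0, 0]]
    - [85, [-200, -260, 20], [0, 0, -10]]
    - [85, [-200, -260, 20], [0, 0, -17]]
    - [85, [-296, -468, 267], [-7.5, -29.3, -28.1]]
    - [85, [-296, -468, 267], [-7.5, -29.3, -28.1]]

```text
t: 2.9
tcp_pos: [0.4357, -0.0702, 0.3376]
orientation: [0.017, 0.99, 0.005, 0.138]
wrist_force: [-0.3, -0.5, -0.2]
grip_width: 0.996
finger_force: 0.0
```

```bash
python3 q.py
```

```text
shift [-0.5, 200.7, -82.6] turn [0.0, 0.0, 0.0] | tcp [0.42 0.13 0.42] joints [ -19.  -32.  117.    6.   80. -108.] t 2.9
shift [37.1, -206.3, 178.7] turn [-1.9, -14.1, -6.6] | tcp [ 0.442 -0.274  0.153] joints [ -19.  -32.  117.    6.   80. -108.] t 2.9
shift [15.4, -202.1, 266.0] turn [-1.9, -14.1, -6.6] | tcp [ 0.487 -0.27   0.075] joints [ -19.  -32.  117.    6.   80. -108.] t 2.9
```

>>> apply_moves:
  plan:
    - [85, [37, -206, 179], [-1.9, -14.1, -6.6]]
    - [85, [37, -206, 179], [-1.9, -14.1, -6.6]]
    - [85, [37, -206, 179], [-1.9, -14.1, -6.6]]
    - [85, [37, -206, 179], [-1.9, -14.1, -6.6]]
    - [85, [37, -206, 179], [-1.9, -14.1, -6.6]]
    - [85, [37, -206, 179], [-1.9, -14.1, -6.6]]
    - [85, [37, -206, 179], [-1.9, -14.1, -6.6]]

```text
t: 3.6
tcp_pos: [0.4537, -0.2542, 0.1591]
orientation: [-0.024, 0.971, 0.005, 0.238]
wrist_force: [-0.0, 0.8, -1.1]
grip_width: 0.993
finger_force: 0.0
```

```bash
python3 q.py
python3 - <<'E'
from h import *
grab_frame("top"); look("bottle_mid","top"); grab_frame("side"); look("bottle_mid","side")
E
```

```text
shift [-107.8, 384.8, -238.9] turn [0.0, 0.0, 0.0] | tcp [0.42 0.13 0.42] joints [ -46.  -13.  125.   26.   53. -152.] t 3.6
shift [14.0, -19.5, 0.0] turn [-1.2, -2.5, -1.8] | tcp [ 0.442 -0.274  0.153] joints [ -46.  -13.  125.   26.   53. -152.] t 3.6
shift [10.1, -17.6, 89.9] turn [-1.2, -2.5, -1.8] | tcp [ 0.487 -0.27   0.075] joints [ -46.  -13.  125.   26.   53. -152.] t 3.6
call bottle_mid top 0.95 [ 516. -268.   28.] [359. 218.]
call bottle_mid top 0.83 [ 554. -130.   29.] [310. 205.]
call bottle_mid top 0.67 [ 534. -410.   31.] [410. 211.]
call bottle_mid side 0.94 [ 554. -129.   24.] [309. 257.]
call bottle_mid side 0.9 [ 516. -271.   29.] [344. 288.]
call bottle_mid side 0.58 [ 537. -413.   27.] [402. 316.]
```

Joint 6 has reached its limit, so I'll use the same grasp turned by half (+180° about tool z).

>>> apply_moves:
  plan:
    - [85, [0, 0, 0], [0, 0, 17]]
    - [85, [0, 0, 0], [0, 0, 34]]
    - [85, [0, 0, 0], [0, 0, 51]]
    - [85, [0, 0, 0], [0, 0, 65]]
    - [85, [0, 0, 0], [0, 0, 65]]
    - [85, [0, 0, 0], [0, 0, 65]]
    - [85, [0, 0, 0], [0, 0, 65]]
    - [85, [0, 0, 0], [0, 0, 65]]

```text
t: 4.6
tcp_pos: [0.4555, -0.2531, 0.1655]
orientation: [0.501, 0.831, 0.132, 0.202]
wrist_force: [0.0, -0.5, -0.6]
grip_width: 0.998
finger_force: 0.0
```

>>> apply_moves:
  plan:
    - [85, [0, 0, 0], [0, 0, 17]]
    - [85, [0, 0, 0], [0, 0, 34]]
    - [85, [0, 0, 0], [0, 0, 51]]
    - [85, [0, 0, 0], [0, 0, 65]]
    - [85, [0, 0, 0], [0, 0, 65]]
    - [85, [0, 0, 0], [0, 0, 65]]
    - [85, [0, 0, 0], [0, 0, 65]]
    - [85, [0, 0, 0], [0, 0, 65]]

```text
t: 5.4
tcp_pos: [0.4555, -0.2531, 0.1655]
orientation: [0.869, 0.432, 0.22, 0.1]
wrist_force: [0.7, -0.6, -0.5]
grip_width: 1.0
finger_force: 0.0
```

```bash
sed -i 's/tool(95,30,5)/tool(-85,30,5)/; s/\.514,-\.268/.515,-.269/' q.py; python3 q.py
```

```text
shift [361.0, -165.2, -234.9] turn [0.0, 0.0, 0.0] | tcp [0.42 0.13 0.42] joints [-46. -14. 125.  26.  53. -22.] t 5.4
shift [-27.9, 0.1, 5.2] turn [0.4, 2.5, 48.2] | tcp [ 0.443 -0.275  0.153] joints [-46. -14. 125.  26.  53. -22.] t 5.4
shift [-24.1, 1.1, 95.1] turn [0.4, 2.5, 48.2] | tcp [ 0.488 -0.271  0.075] joints [-46. -14. 125.  26.  53. -22.] t 5.4
```

>>> apply_moves:
  plan:
    - [85, [-28, 0, 5], [0.4, 2.5, 48.2]]
    - [85, [-28, 0, 5], [0.4, 2.5, 48.2]]
    - [85, [-28, 0, 5], [0.4, 2.5, 48.2]]
    - [85, [-28, 0, 5], [0.4, 2.5, 48.2]]
    - [85, [-28, 0, 5], [0.4, 2.5, 48.2]]
    - [85, [-28, 0, 5], [0.4, 2.5, 48.2]]
    - [85, [-28, 0, 5], [0.4, 2.5, 48.2]]
    - [85, [-28, 0, 5], [0.4, 2.5, 48.2]]

```text
t: 6.2
tcp_pos: [0.4429, -0.2756, 0.1521]
orientation: [0.965, 0.046, 0.258, -0.01]
wrist_force: [-0.2, -0.4, -0.1]
grip_width: 0.997
finger_force: 0.0
```

```bash
python3 q.py
```

```text
shift [147.8, -404.8, -226.0] turn [0.0, 0.0, 0.0] | tcp [0.42 0.13 0.42] joints [-51. -11. 125.  31.  53.  17.] t 6.2
shift [0.7, -0.3, -0.3] turn [-0.0, 0.1, 0.5] | tcp [ 0.443 -0.275  0.153] joints [-51. -11. 125.  31.  53.  17.] t 6.2
shift [0.8, -0.3, 89.7] turn [-0.0, 0.1, 0.5] | tcp [ 0.488 -0.271  0.075] joints [-51. -11. 125.  31.  53.  17.] t 6.2
```

>>> apply_moves:
  plan:
    - [85, [0, 0, 45], [0, 0, 0]]
    - [85, [0, 0, 75], [0, 0, 0]]
    - [85, [0, 0, 89], [0, 0, 0]]
    - [85, [0, 0, 89], [0, 0, 0]]
    - [40, [0, 0, 89], [0, 0, 0]]
    - [40, [0, 0, 89], [0, 0, 0]]
    - [40, [0, 0, 89], [0, 0, 0]]
    - [40, [0, 0, 89], [0, 0, 0]]
  squeeze: 45

```text
t: 7.0
tcp_pos: [0.487, -0.2725, 0.0751]
orientation: [0.965, 0.044, 0.258, -0.011]
wrist_force: [-4.7, 2.1, 7.9]
grip_width: 0.648
finger_force: 49.4
```

>>> apply_moves:
  plan:
    - [40, [0, 0, 0], [0, 0, 0]]
    - [40, [0, 0, 0], [0, 0, 0]]
    - [40, [0, 0, 0], [0, 0, 0]]

```text
t: 7.3
tcp_pos: [0.4869, -0.2725, 0.0751]
orientation: [0.965, 0.044, 0.258, -0.011]
wrist_force: [-4.9, 1.6, 7.9]
grip_width: 0.657
finger_force: 49.5
```

```bash
python3 q.py
```

```text
shift [146.5, -406.1, -314.8] turn [0.0, 0.0, 0.0] | tcp [0.42 0.13 0.42] joints [-46.   2. 121.  35.  42.  15.] t 7.3
shift [0.8, -1.0, -89.1] turn [0.0, 0.1, 0.3] | tcp [ 0.443 -0.275  0.153] joints [-46.   2. 121.  35.  42.  15.] t 7.3
shift [0.9, -1.0, 0.9] turn [0.0, 0.1, 0.3] | tcp [ 0.488 -0.271  0.075] joints [-46.   2. 121.  35.  42.  15.] t 7.3
```

```bash
cat > q2.py <<'E'
from h import *
go([.47,-.25,.24],tool(-11,10,-20))
go([.47,-.25,.24],tool(63,30,-27))
go([.49,-.25,.14],tool(63,60,-27))
go([.49,-.25,.060],tool(63,60,-27))
E
python3 q2.py
```

```text
shift [92.8, -26.1, -199.0] turn [14.2, -23.7, -73.2] | tcp [ 0.466 -0.248  0.294] joints [-46.   2. 121.  35.  42.  15.] t 7.3
shift [73.0, -37.8, -202.3] turn [-0.0, -21.6, -150.6] | tcp [ 0.446 -0.238  0.287] joints [-46.   2. 121.  35.  42.  15.] t 7.3
shift [16.0, -46.8, -97.0] turn [-39.9, -31.3, -148.8] | tcp [ 0.448 -0.229  0.167] joints [-46.   2. 121.  35.  42.  15.] t 7.3
shift [-23.9, -47.0, -27.6] turn [-39.9, -31.3, -148.8] | tcp [ 0.448 -0.229  0.087] joints [-46.   2. 121.  35.  42.  15.] t 7.3
```

Lift straight up first (tool −z partly), then turn.

>>> apply_moves:
  plan:
    - [40, [15, 0, -26], [0, 0, 0]]
    - [40, [35, 0, -60], [0, 0, 0]]
    - [40, [55, 0, -95], [0, 0, 0]]
    - [40, [93, -26, -199], [0, 0, 0]]
    - [40, [93, -26, -199], [14, -24, -73]]
    - [40, [93, -26, -199], [14, -24, -73]]
    - [40, [93, -26, -199], [14, -24, -73]]
    - [40, [93, -26, -199], [14, -24, -73]]

```text
t: 8.1
tcp_pos: [0.4656, -0.2478, 0.2939]
orientation: [0.932, 0.326, 0.158, 0.014]
wrist_force: [-0.6, 0.4, -3.1]
grip_width: 0.645
finger_force: 49.6
```

```bash
python3 q2.py
```

```text
shift [0.1, 0.0, 0.2] turn [7.9, -13.0, -40.8] | tcp [ 0.466 -0.248  0.294] joints [-42. -13. 108.  16.  75.   7.] t 8.1
shift [-10.4, -20.6, 1.6] turn [-8.7, -22.1, -116.2] | tcp [ 0.446 -0.238  0.287] joints [-42. -13. 108.  16.  75.   7.] t 8.1
shift [-37.3, -41.8, 116.7] turn [-39.5, -40.7, -112.9] | tcp [ 0.448 -0.229  0.167] joints [-42. -13. 108.  16.  75.   7.] t 8.1
shift [-60.1, -52.2, 192.7] turn [-39.5, -40.7, -112.9] | tcp [ 0.448 -0.229  0.087] joints [-42. -13. 108.  16.  75.   7.] t 8.1
```

>>> apply_moves:
  plan:
    - [40, [-10, -20, 2], [-9, -22, -116]]
    - [40, [-10, -20, 2], [-9, -22, -116]]
    - [40, [-10, -20, 2], [-9, -22, -116]]
    - [40, [-10, -20, 2], [-9, -22, -116]]
    - [40, [-10, -20, 2], [-9, -22, -116]]
    - [40, [-10, -20, 2], [-9, -22, -116]]
    - [40, [-10, -20, 2], [-9, -22, -116]]
    - [40, [-10, -20, 2], [-9, -22, -116]]

```text
t: 8.9
tcp_pos: [0.4466, -0.2373, 0.2849]
orientation: [0.605, 0.776, 0.039, 0.173]
wrist_force: [-0.5, -1.3, -2.8]
grip_width: 0.651
finger_force: 49.8
```

```bash
python3 q2.py
```

```text
shift [-15.8, 17.3, -0.8] turn [13.9, 6.7, 24.9] | tcp [ 0.466 -0.248  0.294] joints [-36. -24. 117.   4.  66. -51.] t 8.9
shift [-0.7, -0.3, -1.9] turn [-3.5, -9.3, -48.9] | tcp [ 0.446 -0.238  0.287] joints [-36. -24. 117.   4.  66. -51.] t 8.9
shift [33.9, -28.0, 109.7] turn [-16.3, -37.4, -47.2] | tcp [ 0.448 -0.229  0.167] joints [-36. -24. 117.   4.  66. -51.] t 8.9
shift [51.6, -49.6, 184.7] turn [-16.3, -37.4, -47.2] | tcp [ 0.448 -0.229  0.087] joints [-36. -24. 117.   4.  66. -51.] t 8.9
```

Now directly to the pre-stand pose (63° of turn).

>>> apply_moves:
  plan:
    - [40, [34, -28, 60], [-16.3, -37.4, -47.2]]
    - [40, [34, -28, 60], [-16.3, -37.4, -47.2]]
    - [40, [34, -28, 60], [-16.3, -37.4, -47.2]]
    - [40, [34, -28, 60], [-16.3, -37.4, -47.2]]
    - [40, [34, -28, 85], [-16.3, -37.4, -47.2]]
    - [40, [34, -28, 110], [-16.3, -37.4, -47.2]]
    - [40, [34, -28, 110], [-16.3, -37.4, -47.2]]
    - [40, [34, -28, 110], [-16.3, -37.4, -47.2]]

```text
t: 9.7
tcp_pos: [0.4871, -0.2369, 0.1719]
orientation: [0.253, 0.856, -0.085, 0.443]
wrist_force: [-0.1, 0.6, -3.1]
grip_width: 0.65
finger_force: 49.9
```

```bash
python3 q2.py
python3 - <<'E'
from h import *
for c in("side","top"):
    im=grab_frame(c); look("bottle_mid",c)
    if c=="side": cv2.imwrite("pics/s1.png",cv2.resize(im[130:370,220:480],None,fx=2.3,fy=2.3,interpolation=2))
E
```

```text
shift [-91.2, -10.4, -83.8] turn [32.8, 39.3, 63.6] | tcp [ 0.466 -0.248  0.294] joints [ -35.  -27.  143.   30.   12. -118.] t 9.7
shift [-72.5, -12.5, -97.4] turn [1.0, 23.6, -5.8] | tcp [ 0.446 -0.238  0.287] joints [ -35.  -27.  143.   30.   12. -118.] t 9.7
shift [25.4, -13.1, -27.9] turn [-0.6, -6.4, -5.8] | tcp [ 0.448 -0.229  0.167] joints [ -35.  -27.  143.   30.   12. -118.] t 9.7
shift [89.5, -19.5, 19.6] turn [-0.6, -6.4, -5.8] | tcp [ 0.448 -0.229  0.087] joints [ -35.  -27.  143.   30.   12. -118.] t 9.7
call bottle_mid side 0.88 [ 527. -263.  135.] [349. 248.]
call bottle_mid side 0.78 [ 554. -126.   25.] [308. 256.]
call bottle_mid side 0.72 [ 535. -410.   28.] [401. 315.]
call bottle_mid top 0.92 [ 535. -409.   31.] [409. 210.]
call bottle_mid top 0.9 [ 550. -128.   27.] [309. 206.]
call bottle_mid top 0.58 [ 525. -260.  139.] [362. 208.]
call bottle_mid top 0.2 [ 691. -398.   -1.] [400. 159.]
```

View pics/s1.png

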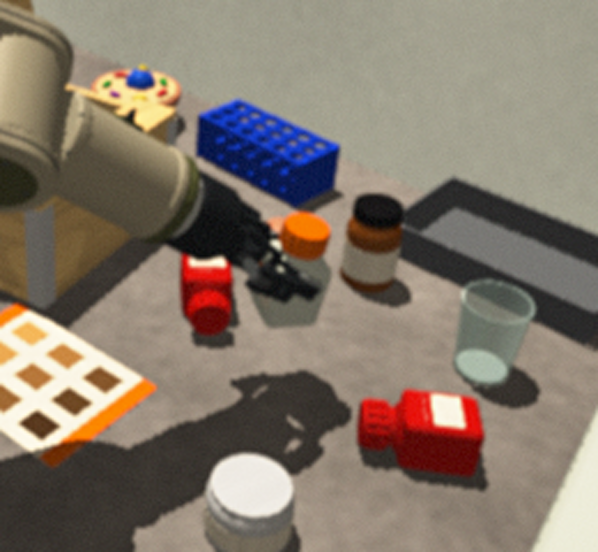

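The picture shows the bottle held with its cap up (crop 305,235, about side 352,232). The wrist is near its limit (j5 = 12°), so I'll stand the bottle farther out, where the forearm is flatter.

```bash
cat > q3.py <<'E'
from h import *
import sys
X=float(sys.argv[1]) if len(sys.argv)>1 else 0
Rt=tool(64,60+X,-26)
go([.60,-.285,.13],Rt)
go([.60,-.285,.060],Rt)
s=monitor.get_state(); m=R.from_quat(s["orientation"]).as_matrix(); z=m[:,2]
print("tilt",np.degrees(np.arccos(-z[2])).round(1),"head",np.degrees(np.arctan2(z[1],z[0])).round(1),"y",m[:,1].round(3),"grasp",(s["tcp_pos"]+.054*z).round(4))
E
python3 q3.py
```

```text
shift [-31.4, 11.4, 70.1] turn [-1.5, -6.4, -6.6] | tcp [ 0.558 -0.264  0.157] joints [ -34.  -27.  143.   29.   12. -117.] t 9.9
shift [24.6, 5.7, 111.7] turn [-1.5, -6.4, -6.6] | tcp [ 0.558 -0.264  0.087] joints [ -34.  -27.  143.   29.   12. -117.] t 9.9
tilt 53.5 head -27.4 y [0.511 0.856 0.082] grasp [ 0.5256 -0.2569  0.1405]
```

>>> apply_moves:
  plan:
    - [40, [-31, 11, 70], [-1.5, -6.4, -6.6]]
    - [40, [-31, 11, 70], [-1.5, -6.4, -6.6]]
    - [40, [-31, 11, 70], [-1.5, -6.4, -6.6]]
    - [40, [-31, 11, 70], [-1.5, -6.4, -6.6]]
    - [40, [-31, 11, 70], [-1.5, -6.4, -6.6]]
    - [40, [-31, 11, 70], [-1.5, -6.4, -6.6]]

```text
t: 10.5
tcp_pos: [0.5605, -0.2512, 0.1835]
orientation: [0.201, 0.853, -0.118, 0.467]
wrist_force: [-0.4, -0.2, -2.5]
grip_width: 0.651
finger_force: 50.0
```

```bash
python3 q3.py
```

```text
shift [20.5, -12.6, 17.4] turn [-1.3, -2.4, 0.1] | tcp [ 0.558 -0.264  0.157] joints [ -30.  -12.  133.   60.    2. -152.] t 10.5
shift [79.6, -11.7, 54.9] turn [-1.3, -2.4, 0.1] | tcp [ 0.558 -0.264  0.087] joints [ -30.  -12.  133.   60.    2. -152.] t 10.5
tilt 57.7 head -27.5 y [ 0.454  0.891 -0.013] grasp [ 0.601  -0.2723  0.1546]
```

```bash
cat > fk.py <<'E'
from h import *
from scipy.optimize import least_squares
D=[([61.34,7.51,85.33,0,87.26],(.2416,.5488,.3029)),([31,-17,96,0,100],(.359,.2734,.4195)),([-19,-32,117,6,80],(.4357,-.0702,.3376)),
([-46,-14,125,26,53],(.4555,-.2531,.1655)),([-36,-24,117,4,66],(.4466,-.2373,.2849)),([-30,-12,133,60,2],(.5605,-.2512,.1835)),
([-51,-11,125,31,53],(.4429,-.2756,.1521)),([-46,2,121,35,42],(.487,-.2725,.0751)),([-42,-13,108,16,75],(.4656,-.2478,.2939)),([-34.5,-27,143,29.5,12],(.4871,-.2369,.1719))]
def fk(q,p):
    r0,z0,a2,c3,a3,L,=p; q=np.radians(q)
    A=R.from_euler("z",q[0]); B=A*R.from_euler("y",q[1]); C=B*R.from_euler("y",q[2]); E=C*R.from_euler("z",q[3])*R.from_euler("y",q[4])
    P=A.apply([r0,0,z0])+B.apply([0,0,a2])+C.apply([c3,0,a3]); return P+E.apply([0,0,L]),E,P
if __name__=="__main__":
    f=least_squares(lambda p:np.concatenate([fk(q,p)[0]-x for q,x in D]),[.05,.4,.45,0,.45,.2],loss="soft_l1",f_scale=.005)
    p=f.x; print(p.round(3),(f.fun*1000).round(0)); np.save("p.npy",p)
    for tilt in(50,55,60):
      for r in(.60,.65,.7,.75,.8,.85):   # r of grasp point
        t=np.radians(tilt); rt=r-.054*np.sin(t); zt=.058+.054*np.cos(t)
        g=lambda q:[*(fk([0,q[0],q[1],0,q[2]],p)[0]-[rt,0,zt])[[0,2]]*10, np.radians(sum(q)-180+tilt)]
        s=least_squares(g,[30,100,10]); print(tilt,r,s.x.round(0),round(s.cost,5),end=" | ")
      print()
E
python3 fk.py
```

```text
[-0.051  0.429  0.458  0.149  0.622  0.405] [ 57.  -3.  -3.  36. -36.  16.  -3. -35.  -2. -14.  -0. -12. -10. -48.
   5.  11. -65.  32. -12.   8. -14.  -2.  -6.  -1.  -4. -23.  -4.  -3.
 -45.  20.]
50 0.6 [ -7. 140.  -3.] 0.0 | 50 0.65 [ -0. 133.  -3.] 0.0 | 50 0.7 [  6. 127.  -3.] 0.0 | 50 0.75 [ 11. 121.  -2.] 0.0 | 50 0.8 [ 16. 115.  -1.] 0.0 | 50 0.85 [ 20. 109.   1.] 0.0 | 
55 0.6 [ -3. 142. -14.] 0.0 | 55 0.65 [  3. 135. -14.] 0.0 | 55 0.7 [  9. 129. -13.] 0.0 | 55 0.75 [ 13. 123. -12.] 0.0 | 55 0.8 [ 18. 117. -10.] 0.0 | 55 0.85 [ 22. 111.  -8.] 0.0 | 
60 0.6 [  4. 142. -26.] 0.0 | 60 0.65 [  9. 136. -25.] 0.0 | 60 0.7 [ 13. 130. -23.] 0.0 | 60 0.75 [ 17. 125. -22.] 0.0 | 60 0.8 [ 21. 119. -20.] 0.0 | 60 0.85 [ 25. 113. -17.] 0.0 |
```

```bash
sed -i 's/r0,z0,a2,c3,a3,L,=p/r0,z0,a2,c3,a3,L,dy=p/; s/A.apply(\[r0,0,z0\])/A.apply([r0,dy,z0])/; s/\.45,\.2\],/.45,.2,.05],/; s/-\[rt,0,zt\]/-[rt,.05,zt]/' fk.py; python3 fk.py
```

```text
[0.004 0.304 0.364 0.052 0.548 0.284 0.052] [-1. -2. -1. -0.  2.  3.  1.  5. -1. -3.  2. -4.  0. -1.  7. -1. -2. -0.
 -3.  0. -8.  3. -4.  6.  1. -1. -3. -0.  0.  2.]
50 0.6 [ -8. 138.   0.] 0.0 | 50 0.65 [  0. 130.  -0.] 0.0 | 50 0.7 [  8. 122.   0.] 0.0 | 50 0.75 [ 14. 114.   1.] 0.0 | 50 0.8 [ 21. 106.   3.] 0.0 | 50 0.85 [27. 97.  5.] 0.0 | 
55 0.6 [ -7. 140.  -8.] 0.0 | 55 0.65 [  2. 132.  -9.] 0.0 | 55 0.7 [  9. 124.  -8.] 0.0 | 55 0.75 [ 15. 117.  -7.] 0.0 | 55 0.8 [ 21. 109.  -5.] 0.0 | 55 0.85 [ 27. 100.  -3.] 0.0 | 
60 0.6 [ -4. 142. -18.] 0.0 | 60 0.65 [  4. 134. -18.] 0.0 | 60 0.7 [ 11. 126. -17.] 0.0 | 60 0.75 [ 17. 119. -15.] 0.0 | 60 0.8 [ 23. 111. -13.] 0.0 | 60 0.85 [ 28. 102. -11.] 0.0 |
```

```bash
cat > ik.py <<'E'
from fk import *
p=np.load("p.npy"); off=90
LO=np.array([-169,-50,2,-76,1,-151.]); HI=np.array([169,129,143,256,156,151.])
def pose(q):
    P,E,_=fk(q[:5],p); return P,E*R.from_euler("z",q[5]+off,degrees=True)
def ik(T,Rt,q0s):
    best=None
    for q0 in q0s:
        def g(q): P,E=pose(q); return np.r_[(P-T)*10,(E.inv()*Rt).as_rotvec()]
        s=least_squares(g,np.clip(q0,LO+.5,HI-.5),bounds=(LO,HI),x_scale=50.)
        if best is None or s.cost<best.cost: best=s
    return best.cost,best.x
if __name__=="__main__":
    s=monitor.get_state(); print("check",(pose(np.degrees(s["joints"]))[0]-s["tcp_pos"]).round(3),(pose(np.degrees(s["joints"]))[1].inv()*R.from_quat(s["orientation"])).magnitude().round(3))
    for S in([.55,-.26],[.60,-.27],[.65,-.27]):
      for h in(-75,-60,0,10,20,30):
        Rt=tool(h+90,60,h); G=np.r_[S,.058]
        c,q=ik(G-Rt.apply([0,0,.054]),Rt,[[-40,0,130,60,30,-120],[-20,0,130,-50,30,-60],[-30,0,130,180,20,60]]); print(S,h,round(c,4),q.round(0))
E
python3 ik.py
```

```text
Traceback (most recent call last):
  File "ik.py", line 14, in <module>
    s=monitor.get_state(); print("check",(pose(np.degrees(s["joints"]))[0]-s["tcp_pos"]).round(3),(pose(np.degrees(s["joints"]))[1].inv()*R.from_quat(s["orientation"])).magnitude().round(3))
                                                                                                  ^^^^^^^^^^^^^^^^^^^^^^^^^^^^^^^^^^^^^^^^^^^^^^^^^^^^^^^^^^^^^^^^^^^^^^^^^^^^^^^^^^^^^^^^
AttributeError: 'float' object has no attribute 'round'
```

```bash
sed -i 's/.magnitude().round(3))/.magnitude())/' ik.py; python3 ik.py
```

```text
check [-0.002  0.001 -0.003] 5.617076402713773e-16
[0.55, -0.26] -75 0.0006 [ -4.  18. 115. -76.  57.  34.]
[0.55, -0.26] -60 0.0029 [ -9.  10. 130. 256.  42.  47.]
[0.55, -0.26] 0 0.0 [-53.   4. 133.  94.  44. 141.]
[0.55, -0.26] 10 0.0 [-57.  10. 127.  83.  54. 141.]
[0.55, -0.26] 20 0.0 [-59.  16. 120.  75.  62. 141.]
[0.55, -0.26] 30 0.0 [-60.  22. 112.  67.  70. 141.]
[0.6, -0.27] -75 0.0003 [ -4.  24. 108. -76.  57.  32.]
[0.6, -0.27] -60 0.0039 [ -9.  16. 122. 256.  42.  46.]
[0.6, -0.27] 0 0.0 [-49.  10. 127.  97.  41. 142.]
[0.6, -0.27] 10 0.0 [-52.  15. 121.  85.  50. 143.]
[0.6, -0.27] 20 0.0 [-55.  21. 113.  76.  59. 144.]
[0.6, -0.27] 30 0.0 [-56.  26. 105.  69.  68. 144.]
[0.65, -0.27] -75 0.0 [ -4.  30. 100. -76.  58.  31.]
[0.65, -0.27] -60 0.0063 [ -9.  22. 115. 256.  42.  45.]
[0.65, -0.27] 0 0.0 [-44.  15. 120.  99.  37. 143.]
[0.65, -0.27] 10 0.0 [-48.  20. 115.  87.  47. 145.]
[0.65, -0.27] 20 0.0 [-50.  25. 108.  78.  56. 146.]
[0.65, -0.27] 30 0.0 [-52.  30. 100.  71.  65. 147.]
```

The fitted kinematics are accurate to about 3 mm. With a radial heading only about 46° of tilt is reachable. So I'll touch down with the bottle leaning about 14° (it tips only at ~29°), then press it flat under a light grip so that it pivots about the pads, and release.

```bash
cat > q4.py <<'E'
from ik import *
import sys
Rt=tool(60,46,-30); S=np.array([.587,-.28])
for z in map(float,sys.argv[1:]):
    G=np.r_[S,z]; c,q=ik(G-Rt.apply([0,0,.054]),Rt,[[-30,0,130,0,5,-90]]); print(z,round(c,5),q.round(0)); go(G,Rt)
s=monitor.get_state(); m=R.from_quat(s["orientation"]).as_matrix(); z=m[:,2]
print("tilt",np.degrees(np.arccos(-z[2])).round(1),"head",np.degrees(np.arctan2(z[1],z[0])).round(1),"y",m[:,1].round(3),"grasp",(s["tcp_pos"]+.054*z).round(4))
E
python3 q4.py .15 .10 .066
```

```text
0.15 0.0 [-30. -12. 127.   0.  19. -90.]
shift [-2.2, -11.6, -3.9] turn [1.9, 11.7, 2.5] | tcp [ 0.553 -0.261  0.188] joints [ -30.  -12.  133.   60.    2. -152.] t 10.5
0.1 0.0 [-30.  -6. 128.   0.  12. -90.]
shift [40.1, -10.9, 22.9] turn [1.9, 11.7, 2.5] | tcp [ 0.553 -0.261  0.138] joints [ -30.  -12.  133.   60.    2. -152.] t 10.5
0.066 0.0 [-30.  -1. 128.   0.   7. -90.]
shift [68.8, -10.5, 41.1] turn [1.9, 11.7, 2.5] | tcp [ 0.553 -0.261  0.104] joints [ -30.  -12.  133.   60.    2. -152.] t 10.5
tilt 57.7 head -27.5 y [ 0.454  0.891 -0.013] grasp [ 0.601  -0.2723  0.1546]
```

>>> apply_moves:
  plan:
    - [40, [-2, -12, -4], [1.9, 11.7, 2.5]]
    - [40, [-2, -12, -4], [1.9, 11.7, 2.5]]
    - [40, [-2, -12, -4], [1.9, 11.7, 2.5]]
    - [40, [-2, -12, -4], [1.9, 11.7, 2.5]]
    - [40, [-2, -12, -4], [1.9, 11.7, 2.5]]
    - [40, [-2, -12, -4], [1.9, 11.7, 2.5]]

```text
t: 11.1
tcp_pos: [0.5531, -0.2627, 0.1898]
orientation: [0.24, 0.888, -0.103, 0.378]
wrist_force: [1.1, 0.8, -3.1]
grip_width: 0.647
finger_force: 50.1
```

```bash
python3 q4.py .15 .080 .070
```

```text
0.15 0.0 [-30. -12. 127.   0.  19. -90.]
shift [2.3, 1.9, 1.0] turn [-0.2, 0.1, -0.1] | tcp [ 0.553 -0.261  0.188] joints [-30. -12. 127.  -0.  19. -90.] t 11.1
0.08 0.0 [-30.  -3. 128.   0.   9. -90.]
shift [52.7, 2.1, 49.5] turn [-0.2, 0.1, -0.1] | tcp [ 0.553 -0.261  0.118] joints [-30. -12. 127.  -0.  19. -90.] t 11.1
0.07 0.0 [-30.  -2. 128.   0.   8. -90.]
shift [59.9, 2.1, 56.4] turn [-0.2, 0.1, -0.1] | tcp [ 0.553 -0.261  0.108] joints [-30. -12. 127.  -0.  19. -90.] t 11.1
tilt 46.1 head -30.3 y [ 0.504  0.864 -0.002] grasp [ 0.5867 -0.2823  0.1524]
```

```bash
sed -i 's/tool(60,46,-30)/tool(60,49,-30)/' q4.py; python3 q4.py .072 .055
```

```text
0.072 0.0 [-30.  -2. 130.   1.   4. -91.]
shift [61.3, 2.1, 55.1] turn [-0.2, -2.9, -0.1] | tcp [ 0.552 -0.26   0.107] joints [-30. -12. 127.  -0.  19. -90.] t 11.1
0.055 0.0 [-30.   0. 129.   3.   1. -94.]
shift [73.6, 2.1, 66.9] turn [-0.2, -2.9, -0.1] | tcp [ 0.552 -0.26   0.09 ] joints [-30. -12. 127.  -0.  19. -90.] t 11.1
tilt 46.1 head -30.3 y [ 0.504  0.864 -0.002] grasp [ 0.5867 -0.2823  0.1524]
```

>>> apply_moves:
  plan:
    - [40, [30, 0, 28], [0, 0, 0]]
    - [40, [50, 0, 47], [0, -1, 0]]
    - [40, [60, 1, 56], [0, -2, 0]]
    - [40, [60, 1, 56], [0, -2, 0]]
    - [40, [60, 1, 56], [0, -2, 0]]

```text
t: 11.6
tcp_pos: [0.5524, -0.2595, 0.1056]
orientation: [0.237, 0.882, -0.105, 0.393]
wrist_force: [-0.2, -0.6, -2.7]
grip_width: 0.653
finger_force: 50.0
```

```bash
python3 q4.py .072 .055
python3 - <<'E'
from h import *
for c in("side","top"):
    im=grab_frame(c); look("bottle_mid",c,n=3)
E
```

```text
0.072 0.0 [-30.  -2. 130.   1.   4. -91.]
shift [-1.0, -0.5, -1.6] turn [-0.0, -1.0, -0.1] | tcp [ 0.552 -0.26   0.107] joints [-30.  -2. 129.  -1.   5. -89.] t 11.6
0.055 0.0 [-30.   0. 129.   3.   1. -94.]
shift [11.6, -0.5, 9.7] turn [-0.0, -1.0, -0.1] | tcp [ 0.552 -0.26   0.09 ] joints [-30.  -2. 129.  -1.   5. -89.] t 11.6
tilt 48.0 head -30.1 y [0.501 0.865 0.001] grasp [ 0.5871 -0.2796  0.0694]
call bottle_mid side 0.8 [ 586. -280.   67.] [367. 265.]
call bottle_mid side 0.72 [ 554. -131.   26.] [310. 257.]
call bottle_mid side 0.69 [ 534. -412.   28.] [401. 316.]
call bottle_mid top 0.93 [ 588. -280.   68.] [365. 190.]
call bottle_mid top 0.91 [ 555. -128.   29.] [309. 204.]
call bottle_mid top 0.73 [ 534. -408.   25.] [409. 211.]
```

>>> apply_moves:
  plan:
    - [40, [4, 0, 4], [0, 0, 0]]
    - [40, [6, 0, 5], [0, 0, 0]]
    - [40, [7, 0, 6], [0, 0, 0]]
    - [40, [8, 0, 7], [0, 0, 0]]
    - [40, [8, 0, 7], [0, 0, 0]]
  squeeze: 20

```text
t: 12.3
tcp_pos: [0.5544, -0.2604, 0.0972]
orientation: [0.237, 0.881, -0.106, 0.395]
wrist_force: [-0.4, 0.3, 4.5]
grip_width: 0.65
finger_force: 50.8
```

```bash
python3 q4.py .055
```

```text
0.055 0.0 [-30.   0. 129.   3.   1. -94.]
shift [6.9, -0.7, 2.5] turn [-0.0, -0.7, -0.1] | tcp [ 0.552 -0.26   0.09 ] joints [-30.   0. 129.  -2.   3. -88.] t 12.3
tilt 48.3 head -30.0 y [0.502 0.865 0.001] grasp [ 0.5893 -0.2806  0.0613]
```

>>> apply_moves:
  plan:
    - [40, [1, 0, 1], [0, 0, 0]]
    - [40, [2, 0, 1], [0, 0, 0]]
    - [40, [3, 0, 2], [0, 0, 0]]
    - [40, [3, 0, 2], [0, 0, 0]]
  squeeze: 20

```text
t: 12.7
tcp_pos: [0.5561, -0.2613, 0.0967]
orientation: [0.237, 0.88, -0.106, 0.398]
wrist_force: [2.2, 0.2, 9.6]
grip_width: 0.65
finger_force: 50.9
```

```bash
python3 q4.py .055
python3 - <<'E'
from h import *
im=grab_frame("side"); look("bottle_mid","side",n=3); cv2.imwrite("pics/s2.png",cv2.resize(im[200:340,280:440],None,fx=4,fy=4,interpolation=2))
E
```

```text
0.055 0.0 [-30.   0. 129.   3.   1. -94.]
shift [7.7, -0.8, 0.7] turn [-0.0, -0.3, -0.1] | tcp [ 0.552 -0.26   0.09 ] joints [-30.   0. 129.  -3.   2. -87.] t 12.7
tilt 48.7 head -30.0 y [0.501 0.865 0.001] grasp [ 0.5912 -0.2816  0.061 ]
call bottle_mid side 0.78 [ 590. -283.   58.] [368. 267.]
call bottle_mid side 0.64 [ 551. -131.   27.] [309. 257.]
call bottle_mid side 0.58 [ 535. -412.   27.] [402. 316.]
```

View pics/s2.png

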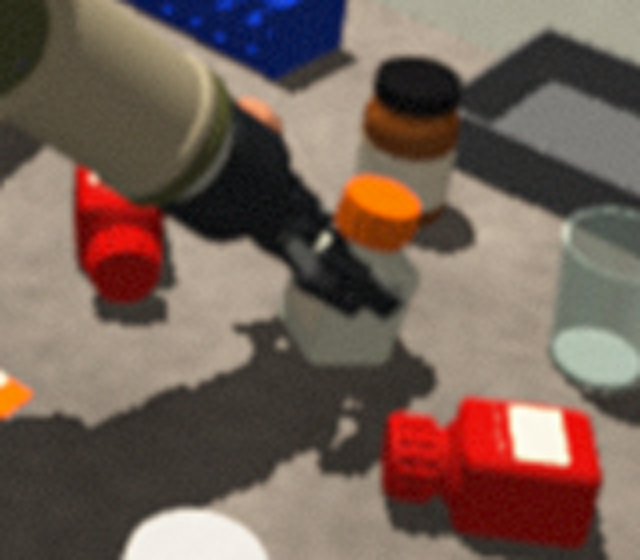

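The bottle's front foot edge touches the bench (crop ~385,360) and it leans about 12° forward, well within the tipping limit. Releasing it now will rock it flat.

>>> apply_moves:
  plan:
    - [62, [0, 0, 0], [0, 0, 0]]
    - [70, [0, 0, 0], [0, 0, 0]]
    - [85, [0, 0, 0], [0, 0, 0]]
    - [85, [0, 0, 0], [0, 0, 0]]
    - [85, [0, 0, 0], [0, 0, 0]]

```text
t: 13.3
tcp_pos: [0.5519, -0.2591, 0.0907]
orientation: [0.238, 0.882, -0.105, 0.392]
wrist_force: [-0.3, 0.5, -0.1]
grip_width: 0.996
finger_force: 0.0
```

Run:
```python
from h import *
print(monitor.get_state()["wrist_force"])
for c in("side","top"):
    im=grab_frame(c); look("bottle_mid",c,n=3)
    if c=="side":cv2.imwrite("pics/s3.png",cv2.resize(im[200:340,280:440],None,fx=4,fy=4,interpolation=2))
```

```text
[-0.32754004  0.45094528 -0.09433575]
call bottle_mid side 0.9 [ 539. -410.   25.] [401. 316.]
call bottle_mid side 0.61 [ 578. -276.   52.] [363. 270.]
call bottle_mid top 0.88 [ 578. -276.   55.] [363. 194.]
call bottle_mid top 0.85 [ 537. -406.   29.] [408. 210.]
```

View pics/s3.png

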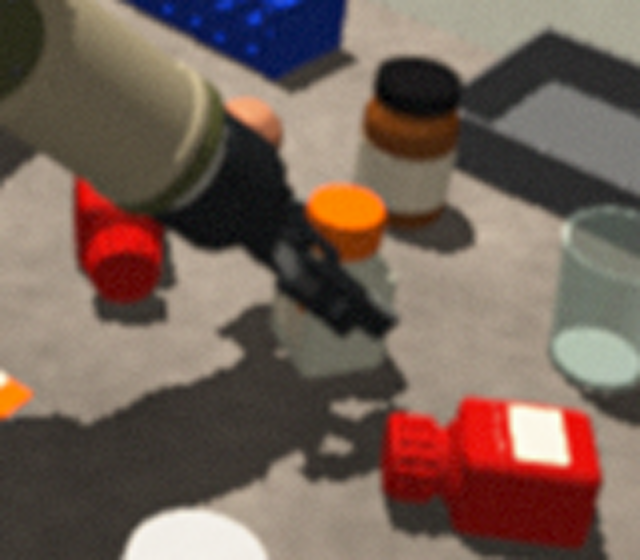

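The bottle stands upright at about (578,-276), with its cap at crop 345,220. Next I back off along the tool and come over it from above.

```bash
cat > q5.py <<'E'
from h import *
Rt=tool(60)
go([.578,-.276,.22],Rt); go([.578,-.276,.066],Rt)
E
python3 q5.py
```

```text
shift [-156.5, -1.3, -99.6] turn [0.0, 48.0, -0.1] | tcp [ 0.578 -0.276  0.274] joints [-30.   1. 129.  -3.   2. -87.] t 13.5
shift [-42.2, -1.5, 3.5] turn [0.0, 48.0, -0.1] | tcp [ 0.578 -0.276  0.12 ] joints [-30.   1. 129.  -3.   2. -87.] t 13.5
```

>>> apply_moves:
  plan:
    - [85, [0, 0, -40], [0, 0, 0]]
    - [85, [0, 0, -80], [0, 0, 0]]
    - [85, [0, 0, -120], [0, 0, 0]]
    - [85, [-20, 0, -150], [0, 0, 0]]
    - [85, [-60, 0, -190], [0, 8, 0]]
    - [85, [-90, 0, -210], [0, 16, 0]]
    - [85, [-90, 0, -210], [0, 24, 0]]
    - [85, [-90, 0, -210], [0, 32, 0]]

```text
t: 14.3
tcp_pos: [0.4707, -0.2121, 0.3046]
orientation: [0.257, 0.954, -0.039, 0.148]
wrist_force: [0.3, -0.1, -0.8]
grip_width: 0.991
finger_force: 0.0
```

```bash
python3 q5.py
python3 - <<'E'
from h import *
for c in("side","top"):
    im=grab_frame(c); look("bottle_mid",c,n=3)
cv2.imwrite("pics/t4.png",cv2.resize(im[110:310,90:470],None,fx=2.1,fy=2.1,interpolation=2))
E
```

```text
shift [-109.8, -1.5, 66.9] turn [0.0, 17.6, -0.1] | tcp [ 0.578 -0.276  0.274] joints [-30. -20. 112.   0.  70. -90.] t 14.3
shift [-63.3, -1.6, 213.7] turn [0.0, 17.6, -0.1] | tcp [ 0.578 -0.276  0.12 ] joints [-30. -20. 112.   0.  70. -90.] t 14.3
call bottle_mid side 0.85 [ 556. -127.   25.] [309. 256.]
call bottle_mid side 0.81 [ 579. -276.   55.] [363. 269.]
call bottle_mid top 0.87 [ 535. -410.   28.] [409. 211.]
call bottle_mid top 0.79 [ 579. -277.   52.] [363. 194.]
call bottle_mid top 0.57 [ 553. -127.   28.] [309. 205.]
```

>>> apply_moves:
  plan:
    - [85, [-110, -1.5, 67], [0, 17.6, 0]]
    - [85, [-110, -1.5, 67], [0, 17.6, 0]]
    - [85, [-110, -1.5, 67], [0, 17.6, 0]]
    - [85, [-110, -1.5, 67], [0, 17.6, 0]]
    - [85, [-110, -1.5, 67], [0, 17.6, 0]]

```text
t: 15.0
tcp_pos: [0.5768, -0.2757, 0.2621]
orientation: [0.26, 0.966, 0.002, -0.004]
wrist_force: [-0.2, 0.0, -0.9]
grip_width: 0.992
finger_force: 0.0
```

```bash
python3 q5.py
python3 - <<'E'
from h import *
grab_frame("side"); grab_frame("top")
for t in "box bottle_a_mid keeper_mid lid_hinge lid_edge place_mid".split():
    look(t,"side",n=2);look(t,"top",n=2)
E
```

```text
shift [-1.1, 0.4, -11.9] turn [0.1, -0.5, -0.1] | tcp [ 0.578 -0.276  0.274] joints [-30.  15.  81.   0.  84. -90.] t 15.0
shift [-2.4, 0.2, 142.1] turn [0.1, -0.5, -0.1] | tcp [ 0.578 -0.276  0.12 ] joints [-30.  15.  81.   0.  84. -90.] t 15.0
call box side 0.95 [540. 133.  -0.] [239. 227.]
call box top 0.78 [537. 136.  -2.] [217. 213.]
call bottle_a_mid side 0.78 [459. 144.  67.] [214. 216.]
call bottle_a_mid top 0.64 [461. 150.  65.] [208. 237.]
call bottle_a_mid top 0.61 [538. 135.  -1.] [217. 213.]
call keeper_mid side 0.5 [553.  69. 147.] [257. 189.]
call keeper_mid top 0.67 [554.  71. 152.] [233. 198.]
call lid_hinge side 0.73 [518. 235. 136.] [210. 177.]
call lid_hinge top 0.7 [518. 238. 139.] [168. 213.]
call lid_edge side 0.73 [511. 278. 279.] [195. 127.]
call lid_edge top 0.97 [512. 278. 285.] [133. 207.]
call place_mid side 0.68 [ 577. -276.   53.] [362. 270.]
call place_mid top 0.87 [606. 181.  15.] [201. 189.]
call place_mid top 0.68 [539. 133.   0.] [218. 212.]
```

>>> apply_moves:
  plan:
    - [85, [-2, 0, 48], [0, -0.5, 0]]
    - [85, [-2, 0, 95], [0, -0.5, 0]]
    - [85, [-2, 0, 125], [0, -0.5, 0]]
    - [85, [-2, 0, 140], [0, -0.5, 0]]
    - [85, [-2, 0, 141], [0, -0.5, 0]]
    - [85, [-2, 0, 141], [0, -0.5, 0]]
    - [40, [-2, 0, 141], [0, -0.5, 0]]
    - [40, [-2, 0, 141], [0, -0.5, 0]]
  squeeze: 40

```text
t: 16.5
tcp_pos: [0.5792, -0.2766, 0.129]
orientation: [0.26, 0.966, -0.001, 0.004]
wrist_force: [2.7, 6.0, 2.1]
grip_width: 0.686
finger_force: 1.6
```

>>> apply_moves:
  plan:
    - [40, [0, 0, 0], [0, 0, 0]]
    - [40, [0, 0, 0], [0, 0, 0]]
    - [40, [0, 0, 0], [0, 0, 0]]

```text
t: 16.8
tcp_pos: [0.5793, -0.2765, 0.1291]
orientation: [0.26, 0.966, -0.0, 0.004]
wrist_force: [0.7, -0.6, 4.8]
grip_width: 0.646
finger_force: 42.1
```

```bash
cat > fit.py <<'E'
from h import *
from scipy.optimize import least_squares
M={"box":(0,0,0),"bottle_a_mid":[(-75,27,66),(0,27,66)],"keeper_mid":(0,-68.5,151),"lid_hinge":(0,105,136),"place_mid":(75,27,12)}
obs=[]
for k in range(4):
  for c in("top","side"):
    grab_frame(c)
    for t in M:
      for d in tip_of(t,c)[:2]:
        P=w(c,d["at"])*1000; m=M[t] if t=="bottle_a_mid" else [M[t]]
        for mm in m:
            e=np.array([540,133,0])+R.from_euler("z",12,degrees=True).apply(mm)
            if np.linalg.norm(P-e)<20: obs.append((t,c,mm,P))
def pred(p,mm): return np.array([p[0],p[1],0])+R.from_euler("z",p[2],degrees=True).apply(mm)
f=least_squares(lambda p:np.concatenate([(pred(p,o[2])-o[3])[:2] for o in obs]),[540,133,12],loss="soft_l1",f_scale=3)
print(f.x.round(2),len(obs),"place",pred(f.x,(75,27,12)).round(1))
for k in set((o[0],tuple(o[2])) for o in obs):
    e=np.array([o[3]-pred(f.x,o[2]) for o in obs if (o[0],tuple(o[2]))==k]); print(k,len(e),e.mean(0).round(1))
E
python3 fit.py
```

```text
[539.05 135.26  12.03] 36 place [606.8 177.3  12. ]
('place_mid', (75, 27, 12)) 4 [-1.7  1.2  2.1]
('bottle_a_mid', (-75, 27, 66)) 8 [0.6 1.7 1.2]
('keeper_mid', (0, -68.5, 151)) 8 [-0.7  1.4 -0.4]
('box', (0, 0, 0)) 8 [ 1.1 -2.4 -0.5]
('lid_hinge', (0, 105, 136)) 8 [-0.4 -1.1 -0.9]
```

```bash
cat > q6.py <<'E'
from h import *
Rt=tool(102)
go([.579,-.20,.32],tool(60),0); go([.607,.1773,.32],Rt,0); go([.607,.1773,.19],Rt,0); go([.607,.1773,.143],Rt,0)
E
python3 q6.py
```

```text
shift [36.9, 66.3, -191.1] turn [0.1, 0.5, -0.1] | tcp [ 0.579 -0.2    0.32 ] joints [-30.  21.  88.   0.  70. -90.] t 19.2
shift [202.0, 406.7, -192.1] turn [-0.1, 0.5, -42.1] | tcp [0.607 0.177 0.32 ] joints [-30.  21.  88.   0.  70. -90.] t 19.2
shift [203.1, 406.5, -62.1] turn [-0.1, 0.5, -42.1] | tcp [0.607 0.177 0.19 ] joints [-30.  21.  88.   0.  70. -90.] t 19.2
shift [203.5, 406.5, -15.1] turn [-0.1, 0.5, -42.1] | tcp [0.607 0.177 0.143] joints [-30.  21.  88.   0.  70. -90.] t 19.2
```

>>> apply_moves:
  plan:
    - [40, [0, 0, -20], [0, 0, 0]]
    - [40, [0, 0, -60], [0, 0, 0]]
    - [40, [0, 0, -110], [0, 0, 0]]
    - [40, [0, 0, -150], [0, 0, 0]]
    - [40, [0, 0, -180], [0, 0, 0]]
    - [40, [0, 0, -195], [0, 0, 0]]
    - [40, [0, 0, -195], [0, 0, 0]]

```text
t: 19.9
tcp_pos: [0.5779, -0.2762, 0.3247]
orientation: [0.26, 0.966, -0.001, 0.005]
wrist_force: [0.4, 0.2, -2.7]
grip_width: 0.643
finger_force: 44.2
```

```bash
python3 q6.py
python3 - <<'E'
from h import *
grab_frame("side"); look("bottle_mid","side")
E
```

```text
shift [37.3, 66.4, 4.4] turn [0.1, 0.6, -0.1] | tcp [ 0.579 -0.2    0.32 ] joints [-30.  13.  77.   0.  89. -90.] t 19.9
shift [202.4, 406.9, 3.1] turn [-0.1, 0.6, -42.1] | tcp [0.607 0.177 0.32 ] joints [-30.  13.  77.   0.  89. -90.] t 19.9
shift [203.7, 406.7, 133.1] turn [-0.1, 0.6, -42.1] | tcp [0.607 0.177 0.19 ] joints [-30.  13.  77.   0.  89. -90.] t 19.9
shift [204.1, 406.7, 180.1] turn [-0.1, 0.6, -42.1] | tcp [0.607 0.177 0.143] joints [-30.  13.  77.   0.  89. -90.] t 19.9
call bottle_mid side 0.89 [ 554. -129.   25.] [309. 257.]
call bottle_mid side 0.78 [ 577. -280.  251.] [375. 198.]
call bottle_mid side 0.62 [ 534. -411.   30.] [401. 315.]
```

>>> apply_moves:
  plan:
    - [40, [202, 407, 0], [0, 0, -42]]
    - [40, [202, 407, 0], [0, 0, -42]]
    - [40, [202, 407, 0], [0, 0, -42]]
    - [40, [202, 407, 0], [0, 0, -42]]
    - [40, [202, 407, 0], [0, 0, -42]]
    - [40, [202, 407, 0], [0, 0, -42]]
    - [40, [202, 407, 0], [0, 0, -42]]
    - [40, [202, 407, 0], [0, 0, -42]]

```text
t: 20.8
tcp_pos: [0.6017, 0.1254, 0.3175]
orientation: [-0.103, 0.995, -0.001, -0.0]
wrist_force: [0.3, -0.1, -1.9]
grip_width: 0.641
finger_force: 44.2
```

```bash
python3 q6.py
```

```text
shift [89.2, -313.8, -1.8] turn [-0.1, -0.0, 41.9] | tcp [ 0.579 -0.2    0.32 ] joints [  7.   9.  82.  -0.  89. -95.] t 20.8
shift [-15.9, 49.7, -2.6] turn [-0.1, -0.0, -0.1] | tcp [0.607 0.177 0.32 ] joints [  7.   9.  82.  -0.  89. -95.] t 20.8
shift [-16.0, 49.9, 127.4] turn [-0.1, -0.0, -0.1] | tcp [0.607 0.177 0.19 ] joints [  7.   9.  82.  -0.  89. -95.] t 20.8
shift [-16.0, 50.0, 174.4] turn [-0.1, -0.0, -0.1] | tcp [0.607 0.177 0.143] joints [  7.   9.  82.  -0.  89. -95.] t 20.8
```

>>> apply_moves:
  plan:
    - [40, [-8, 25, -2], [0, 0, 0]]
    - [40, [-16, 50, -2], [0, 0, 0]]
    - [40, [-16, 50, -2], [0, 0, 0]]
    - [40, [-16, 50, -2], [0, 0, 0]]
    - [40, [-16, 50, -2], [0, 0, 0]]

```text
t: 21.3
tcp_pos: [0.6079, 0.1748, 0.321]
orientation: [-0.103, 0.995, -0.001, 0.001]
wrist_force: [0.8, -0.7, -2.4]
grip_width: 0.642
finger_force: 44.3
```

```bash
python3 q6.py
python3 - <<'E'
from h import *
for c in ("side","top"):
    im=grab_frame(c); look("bottle_mid",c,n=4)
    if c=="top": look("place_mid",c,n=2); cv2.imwrite("pics/t5.png",cv2.resize(im[130:260,110:270],None,fx=4,fy=4,interpolation=2))
E
```

```text
shift [105.2, -360.9, 1.9] turn [-0.1, 0.1, 41.8] | tcp [ 0.579 -0.2    0.32 ] joints [ 11.  12.  78.  -0.  89. -90.] t 21.3
shift [0.3, 2.6, 1.0] turn [-0.2, 0.1, -0.2] | tcp [0.607 0.177 0.32 ] joints [ 11.  12.  78.  -0.  89. -90.] t 21.3
shift [0.5, 3.0, 131.0] turn [-0.2, 0.1, -0.2] | tcp [0.607 0.177 0.19 ] joints [ 11.  12.  78.  -0.  89. -90.] t 21.3
shift [0.5, 3.1, 178.0] turn [-0.2, 0.1, -0.2] | tcp [0.607 0.177 0.143] joints [ 11.  12.  78.  -0.  89. -90.] t 21.3
call bottle_mid side 0.78 [606. 168. 246.] [247. 141.]
call bottle_mid side 0.78 [ 556. -130.   24.] [310. 257.]
call bottle_mid side 0.71 [ 536. -411.   28.] [401. 315.]
call bottle_mid side 0.35 [ 743. -223.    4.] [379. 249.]
call bottle_mid top 0.83 [ 553. -125.   28.] [308. 205.]
call bottle_mid top 0.63 [605. 174. 244.] [185. 170.]
call bottle_mid top 0.6 [ 536. -410.   28.] [409. 210.]
call place_mid top 0.81 [606. 176.  15.] [202. 189.]
```

View pics/t5.png

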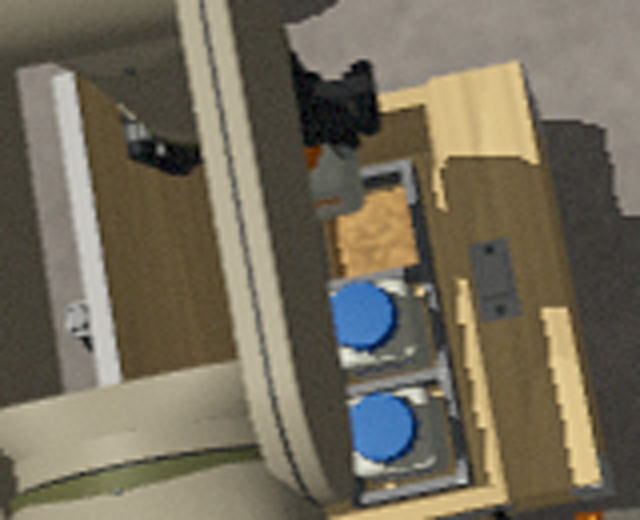

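The picture shows the bottle over the cork place (crop ~375,230) and both blue caps undisturbed. Next I lower it.

>>> apply_moves:
  plan:
    - [40, [0, 2, 40], [0, 0, 0]]
    - [40, [0, 2, 80], [0, 0, 0]]
    - [40, [0, 2, 110], [0, 0, 0]]
    - [40, [0, 2, 130], [0, 0, 0]]
    - [40, [0, 2, 140], [0, 0, 0]]
    - [40, [0, 2, 140], [0, 0, 0]]
    - [40, [0, 2, 140], [0, 0, 0]]

```text
t: 22.25
tcp_pos: [0.6093, 0.1774, 0.1844]
orientation: [-0.103, 0.995, -0.001, 0.003]
wrist_force: [0.4, 0.9, -2.2]
grip_width: 0.643
finger_force: 44.2
```

```bash
python3 q6.py|tail -1
python3 - <<'E'
from h import *
print(monitor.get_state()["wrist_force"])
for c in ("side","top"):
    im=grab_frame(c); look("bottle_mid",c,n=5)
E
```

```text
shift [2.5, 0.4, 41.4] turn [-0.1, 0.3, -0.1] | tcp [0.607 0.177 0.143] joints [ 12.  17.  87.  -0.  76. -90.] t 22.25
[ 0.40817172  0.8711252  -2.22561813]
call bottle_mid side 0.9 [ 557. -127.   23.] [309. 256.]
call bottle_mid side 0.9 [ 535. -414.   27.] [402. 317.]
call bottle_mid side 0.75 [606. 173. 108.] [246. 183.]
call bottle_mid side 0.53 [ 743. -218.    5.] [377. 248.]
call bottle_mid top 0.92 [ 552. -129.   27.] [309. 205.]
call bottle_mid top 0.64 [ 536. -408.   25.] [409. 210.]
call bottle_mid top 0.44 [608. 176. 114.] [195. 181.]
```

>>> apply_moves:
  plan:
    - [40, [2, 0, 8], [0, 0, 0]]
    - [40, [2, 0, 16], [0, 0, 0]]
    - [40, [2, 0, 23], [0, 0, 0]]
    - [40, [2, 0, 30], [0, 0, 0]]
    - [40, [2, 0, 36], [0, 0, 0]]
    - [40, [2, 0, 40], [0, 0, 0]]
    - [40, [2, 0, 40], [0, 0, 0]]

```text
t: 23.15
tcp_pos: [0.6063, 0.1769, 0.142]
orientation: [-0.104, 0.995, -0.001, 0.001]
wrist_force: [-1.0, 0.3, -2.5]
grip_width: 0.643
finger_force: 44.3
```

```bash
python3 q6.py|tail -1
python3 - <<'E'
from h import *
for c in ("side","top"):
    im=grab_frame(c); look("bottle_mid",c,n=5)
E
```

```text
shift [-0.7, 0.2, -1.0] turn [-0.1, 0.2, -0.1] | tcp [0.607 0.177 0.143] joints [ 12.  19.  89.  -0.  72. -90.] t 23.15
call bottle_mid side 0.64 [608. 172.  63.] [247. 197.]
call bottle_mid side 0.64 [ 554. -128.   23.] [309. 257.]
call bottle_mid side 0.56 [ 534. -412.   28.] [401. 316.]
call bottle_mid top 0.83 [ 535. -408.   29.] [409. 210.]
call bottle_mid top 0.71 [ 552. -128.   29.] [309. 205.]
call bottle_mid top 0.45 [605. 176.  69.] [199. 185.]
```

>>> apply_moves:
  plan:
    - [40, [0, 0, 1], [0, 0, 0]]
    - [40, [0, 0, 2], [0, 0, 0]]
    - [40, [0, 0, 3], [0, 0, 0]]
    - [40, [0, 0, 3], [0, 0, 0]]

```text
t: 23.75
tcp_pos: [0.6072, 0.1771, 0.1412]
orientation: [-0.104, 0.995, -0.001, 0.003]
wrist_force: [-3.2, -0.3, 5.1]
grip_width: 0.643
finger_force: 45.1
```

>>> apply_moves:
  plan:
    - [62, [0, 0, 0], [0, 0, 0]]
    - [72, [0, 0, 0], [0, 0, 0]]
    - [72, [0, 0, 0], [0, 0, 0]]
    - [72, [0, 0, 0], [0, 0, 0]]
    - [72, [0, 0, -20], [0, 0, 0]]
    - [72, [0, 0, -60], [0, 0, 0]]
    - [72, [0, 0, -110], [0, 0, 0]]
    - [72, [0, 0, -160], [0, 0, 0]]

```text
t: 24.55
tcp_pos: [0.6057, 0.1771, 0.3011]
orientation: [-0.103, 0.995, -0.001, 0.002]
wrist_force: [1.0, 0.7, -0.0]
grip_width: 0.841
finger_force: 0.0
```

Run:
```python
from h import *
print(monitor.get_state()["tcp_pos"])
for c in ("side","top"):
    im=grab_frame(c); look("bottle_mid",c,n=5); look("lid_edge",c,n=1); look("lid_hinge",c,n=1); look("bolt_knob",c,n=1)
```

```text
[0.60565732 0.17707808 0.30109207]
call bottle_mid side 0.98 [ 537. -413.   28.] [402. 315.]
call bottle_mid side 0.7 [ 554. -127.   26.] [308. 256.]
call bottle_mid side 0.68 [608. 173.  65.] [247. 196.]
call bottle_mid side 0.47 [ 692. -399.    1.] [428. 289.]
call lid_edge side 0.71 [509. 279. 282.] [194. 126.]
call lid_hinge side 0.96 [517. 236. 136.] [209. 177.]
call bottle_mid top 0.62 [ 535. -409.   30.] [409. 210.]
call bottle_mid top 0.59 [605. 177.  66.] [199. 185.]
call lid_edge top 0.95 [511. 282. 283.] [132. 207.]
call lid_hinge top 0.89 [519. 237. 136.] [169. 213.]
call bolt_knob top 0.47 [509. 301. 212.] [134. 213.]
```

The bottle is let go in its place (mid z about 65 mm, within 3 mm of the centre). For the lid I go up and over, then down behind it, at box x = −75, clear of the bolt.

>>> apply_moves:
  plan:
    - [0, [0, 0, -50], [0, 0, 0]]
    - [0, [0, 0, -100], [0, 0, 0]]
    - [0, [0, 0, -125], [0, 0, 0]]
    - [0, [149, 152, -125], [0, 0, 0]]
    - [0, [149, 152, -125], [0, 0, 0]]
    - [0, [149, 152, -125], [0, 0, 0]]
    - [0, [149, 152, -125], [0, 0, 0]]
    - [0, [149, 152, -125], [0, 0, 0]]

```text
t: 25.85
tcp_pos: [0.4249, 0.2976, 0.4237]
orientation: [-0.105, 0.994, -0.0, 0.002]
wrist_force: [0.2, -0.1, 0.6]
grip_width: 0.0
finger_force: 0.0
```

```bash
cat > q7.py <<'E'
from h import *
# TCP target in box coords (mm) -> tool shift
B=R.from_euler("z",12.03,degrees=True)
def rel():
    s=monitor.get_state(); t=B.inv().apply(s["tcp_pos"]*1000-[539.05,135.26,0]); print("tcp box",t.round(1),"F box",B.inv().apply(s["wrist_force"]).round(1),"j",np.degrees(s["joints"]).round(0),"t",s["t"]); return t,R.from_quat(s["orientation"])
def tgt(*pts):
    t,R0=rel(); print("turn",(R0.inv()*tool(102)).as_rotvec(degrees=True).round(1))
    for q in pts: print(q,"->",R0.inv().apply(B.apply(np.array(q)-t)).round(0))
def lidq(deg,rho=118,half=14.5):
    a=np.radians(deg); return [-75,round(105-rho*np.cos(a)+6*np.sin(a)+half,1),round(136+rho*np.sin(a)+6*np.cos(a)+73,1)]
if __name__=="__main__": tgt([-75,180,422],[-75,180,323],*[lidq(d) for d in(90,75,60,45,30,20,10,4,0,-2)])
E
python3 q7.py
```

```text
tcp box [-77.8 182.6 423.7] F box [ 0.1 -0.2  0.6] j [ 29.  -6.  87.  -0.  99. -73.] t 25.85
turn [-0.1  0.2  0.1]
[-75, 180, 422] -> [-3. -3.  2.]
[-75, 180, 323] -> [ -2.  -2. 101.]
[-75, np.float64(125.5), np.float64(327.0)] -> [ -2. -57.  97.]
[-75, np.float64(94.8), np.float64(324.5)] -> [ -2. -88.  99.]
[-75, np.float64(65.7), np.float64(314.2)] -> [  -2. -117.  110.]
[-75, np.float64(40.3), np.float64(296.7)] -> [  -2. -142.  127.]
[-75, np.float64(20.3), np.float64(273.2)] -> [  -2. -162.  151.]
[-75, np.float64(10.7), np.float64(255.0)] -> [  -2. -172.  169.]
[-75, np.float64(4.3), np.float64(235.4)] -> [  -2. -178.  189.]
[-75, np.float64(2.2), np.float64(223.2)] -> [  -2. -180.  201.]
[-75, np.float64(1.5), np.float64(215.0)] -> [  -2. -181.  209.]
[-75, np.float64(1.4), np.float64(210.9)] -> [  -2. -181.  213.]
```

>>> apply_moves:
  plan:
    - [0, [-2, -2, 50], [0, 0, 0]]
    - [0, [-2, -2, 100], [0, 0, 0]]
    - [0, [-2, -15, 100], [0, 0, 0]]
    - [0, [-2, -35, 98], [0, 0, 0]]
    - [0, [-2, -57, 97], [0, 0, 0]]
    - [0, [-2, -75, 98], [0, 0, 0]]
    - [0, [-2, -90, 99], [0, 0, 0]]
    - [0, [-2, -103, 104], [0, 0, 0]]

```text
t: 26.65
tcp_pos: [0.4529, 0.1939, 0.3224]
orientation: [-0.103, 0.995, -0.0, 0.003]
wrist_force: [-1.4, 2.9, 3.9]
grip_width: 0.002
finger_force: 1.8
```

```bash
python3 q7.py | sed 's/np.float64//g'
python3 - <<'E'
from h import *
for c in ("side","top"):
    grab_frame(c); look("lid_edge",c,n=2); look("bolt_knob",c,n=2)
E
```

```text
tcp box [-72.   75.3 322.4] F box [-0.7  3.1  3.9] j [ 17. -10. 101.  -0.  89. -85.] t 26.65
turn [-0.1  0.4 -0.2]
[-75, 180, 422] -> [   3.  105. -100.]
[-75, 180, 323] -> [  3. 105.  -1.]
[-75, (125.5), (327.0)] -> [ 3. 50. -5.]
[-75, (94.8), (324.5)] -> [ 3. 19. -2.]
[-75, (65.7), (314.2)] -> [  3. -10.   8.]
[-75, (40.3), (296.7)] -> [  3. -35.  26.]
[-75, (20.3), (273.2)] -> [  3. -55.  49.]
[-75, (10.7), (255.0)] -> [  3. -65.  68.]
[-75, (4.3), (235.4)] -> [  3. -71.  87.]
[-75, (2.2), (223.2)] -> [  3. -73.  99.]
[-75, (1.5), (215.0)] -> [  3. -74. 108.]
[-75, (1.4), (210.9)] -> [  4. -74. 112.]
call lid_edge side 0.78 [531. 190. 275.] [221. 135.]
call lid_edge side 0.6 [464. 144.  66.] [216. 216.]
call lid_edge top 0.86 [530. 187. 278.] [175. 199.]
call lid_edge top 0.5 [554.  70. 152.] [233. 198.]
call bolt_knob top 0.64 [521. 240. 232.] [157. 206.]
call bolt_knob top 0.61 [603. 176.  12.] [203. 190.]
```

>>> apply_moves:
  plan:
    - [0, [2, -10, 8], [0, 0, 0]]
    - [0, [2, -24, 17], [0, 0, 0]]
    - [0, [2, -35, 26], [0, 0, 0]]
    - [0, [2, -46, 38], [0, 0, 0]]
    - [0, [2, -55, 49], [0, 0, 0]]
    - [0, [2, -61, 60], [0, 0, 0]]
    - [0, [2, -66, 70], [0, 0, 0]]
    - [0, [2, -70, 83], [0, 0, 0]]

```text
t: 27.75
tcp_pos: [0.4648, 0.1254, 0.2364]
orientation: [-0.103, 0.995, -0.001, 0.002]
wrist_force: [-0.4, -0.7, 1.6]
grip_width: 0.003
finger_force: 0.8
```

```bash
python3 q7.py | sed 's/np.float64//g' | egrep "box|turn|^.-75, .[0-9]\."
python3 - <<'E'
from h import *
for c in ("side","top"):
    im=grab_frame(c); look("lid_edge",c,n=2); look("bolt_knob",c,n=2)
    if c=="side": cv2.imwrite("pics/s8.png",cv2.resize(im[100:280,140:330],None,fx=3.2,fy=3.2,interpolation=2))
E
```

```text
tcp box [-74.6   5.8 236.4] F box [-0.5 -0.6  1.6] j [  9.  -9. 109.  -0.  80. -93.] t 27.75
turn [-0.1  0.2 -0.1]
[-75, (4.3), (235.4)] -> [ 0. -2.  1.]
[-75, (2.2), (223.2)] -> [ 0. -4. 13.]
[-75, (1.5), (215.0)] -> [ 0. -4. 21.]
[-75, (1.4), (210.9)] -> [ 0. -4. 26.]
call lid_edge side 0.89 [547.  95. 168.] [249. 180.]
call bolt_knob side 0.62 [ 345. -359.   -1.] [326. 360.]
call bolt_knob side 0.56 [537. 161. 189.] [230. 167.]
call lid_edge top 0.94 [547.  95. 166.] [223. 200.]
call lid_edge top 0.33 [ 745. -219.    3.] [339. 142.]
```

View pics/s8.png

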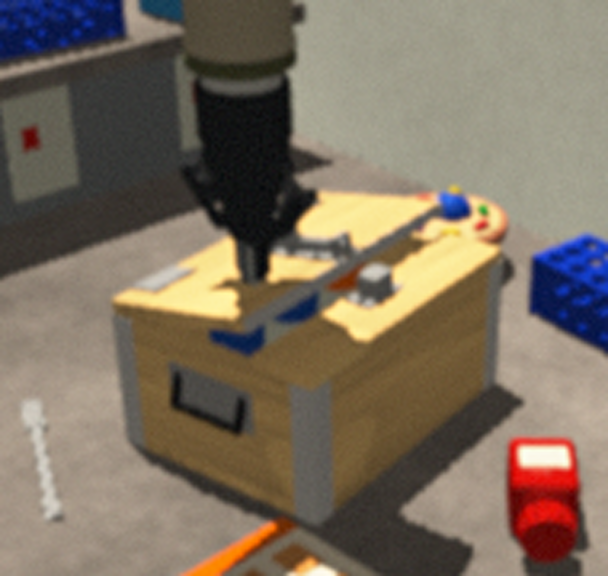

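The lid is almost shut: its free edge runs from about crop (245,320) to (440,210), and the bolt (crop ~310,245) does not project past it. I press it the rest of the way.

>>> apply_moves:
  plan:
    - [0, [0, -2, 6], [0, 0, 0]]
    - [0, [0, -3, 11], [0, 0, 0]]
    - [0, [0, -4, 16], [0, 0, 0]]
    - [0, [0, -4, 20], [0, 0, 0]]
    - [0, [0, -4, 22], [0, 0, 0]]
    - [0, [0, -4, 22], [0, 0, 0]]

```text
t: 28.65
tcp_pos: [0.4656, 0.1219, 0.215]
orientation: [-0.103, 0.995, -0.001, 0.002]
wrist_force: [0.1, 0.2, 0.0]
grip_width: 0.001
finger_force: 0.0
```

```bash
python3 q7.py | head -1
python3 - <<'E'
from h import *
for c in ("side","top"):
    im=grab_frame(c); look("lid_edge",c,n=1); look("bolt_knob",c,n=2)
E
```

```text
tcp box [-74.7   2.3 215. ] F box [0.1 0.2 0. ] j [  9.  -8. 110.  -0.  78. -93.] t 28.65
call lid_edge side 0.69 [548.  88. 140.] [251. 190.]
call bolt_knob side 0.66 [539. 150. 172.] [234. 173.]
call lid_edge top 0.72 [547.  91. 145.] [225. 201.]
call bolt_knob top 0.27 [ 347. -356.    0.] [391. 278.]
```

>>> apply_moves:
  plan:
    - [0, [0, 0, 2], [0, 0, 0]]
    - [0, [0, 0, 4], [0, 0, 0]]
    - [0, [0, 0, 4], [0, 0, 0]]

```text
t: 29.25
tcp_pos: [0.4661, 0.1221, 0.2144]
orientation: [-0.104, 0.995, -0.001, 0.003]
wrist_force: [-13.7, -2.0, 25.7]
grip_width: 0.002
finger_force: 12.7
```

The lid bears firmly on its stop (26 N). Now the bolt: I go up, then behind the knob.

>>> apply_moves:
  plan:
    - [0, [0, 0, -30], [0, 0, 0]]
    - [0, [0, 0, -75], [0, 0, 0]]
    - [0, [-40, 28, -75], [0, 0, 0]]
    - [0, [-74, 55, -75], [0, 0, 0]]
    - [0, [-74, 55, -75], [0, 0, 0]]
    - [0, [-74, 55, -75], [0, 0, 0]]

```text
t: 29.85
tcp_pos: [0.5264, 0.1916, 0.2855]
orientation: [-0.104, 0.995, -0.001, 0.001]
wrist_force: [-0.4, -1.1, -0.5]
grip_width: -0.001
finger_force: 0.0
```

```bash
cat > q8.py <<'E'
from q7 import *
for c in("side","top"):
    im=grab_frame(c)
    for t in("bolt_knob","lid_edge","keeper_mid"):
        for d in tip_of(t,c)[:2]:
            P=B.inv().apply(w(c,d["at"])*1000-[539.05,135.26,0])
            if abs(P[:2]).max()<140: print(c,t,round(d["score"],2),P.round())
tgt([0,56,240],[0,-2,240])
E
python3 q8.py
```

```text
side bolt_knob 0.66 [  3.  16. 172.]
side lid_edge 0.9 [  2. -45. 144.]
side keeper_mid 0.74 [ -1. 103. 136.]
side keeper_mid 0.49 [  2. -68. 150.]
top bolt_knob 0.52 [  1.  18. 172.]
top lid_edge 0.85 [ -1. -45. 142.]
top keeper_mid 0.48 [ -3. -65. 154.]
tcp box [ -0.8  56.8 287.1] F box [ 0.1  0.5 -1.1] j [ 15.   2.  93.  -0.  85. -87.] t 30.25
turn [-0.1  0.3 -0.2]
[0, 56, 240] -> [-1. -1. 47.]
[0, -2, 240] -> [ -1. -59.  47.]
```

>>> apply_moves:
  plan:
    - [0, [-1, 0, 35], [0, 0, 0]]
    - [0, [-1, 0, 47], [0, 0, 0]]
    - [0, [-1, -12, 47], [0, 0, 0]]
    - [0, [-1, -22, 47], [0, 0, 0]]
    - [0, [-1, -32, 47], [0, 0, 0]]
    - [0, [-1, -42, 47], [0, 0, 0]]
    - [0, [-1, -50, 47], [0, 0, 0]]
    - [0, [-1, -54, 47], [0, 0, 0]]

```text
t: 31.05
tcp_pos: [0.5392, 0.1385, 0.2407]
orientation: [-0.103, 0.995, 0.0, 0.003]
wrist_force: [-7.2, 17.6, 5.1]
grip_width: 0.002
finger_force: 9.3
```

>>> apply_moves:
  plan:
    - [0, [0, -2, 0], [0, 0, 0]]
    - [0, [0, -4, 0], [0, 0, 0]]
    - [0, [0, -5, 0], [0, 0, 0]]
    - [0, [0, -5, 0], [0, 0, 0]]

```text
t: 31.45
tcp_pos: [0.5392, 0.1377, 0.2408]
orientation: [-0.105, 0.995, 0.003, 0.002]
wrist_force: [-7.6, 24.6, 5.1]
grip_width: -0.002
finger_force: 12.7
```

```bash
python3 q8.py
```

```text
side bolt_knob 0.7 [  1. -20. 174.]
side lid_edge 0.66 [ -0. -48. 140.]
side keeper_mid 0.54 [ -1. -67. 148.]
top bolt_knob 0.53 [ -0. -16. 171.]
top lid_edge 0.92 [ -1. -44. 143.]
top keeper_mid 0.54 [ -2. -62. 151.]
tcp box [  0.7   2.4 240.8] F box [-3.  24.4  5.6] j [  9.   3.  97.   0.  80. -93.] t 31.85
turn [0.3 0.3 0. ]
[0, 56, 240] -> [ 1. 54.  1.]
[0, -2, 240] -> [ 1. -4.  1.]
```

>>> apply_moves:
  plan:
    - [0, [0, -2, 0], [0, 0, 0]]
    - [0, [0, -4, 0], [0, 0, 0]]
    - [0, [0, -4, 0], [0, 0, 0]]

```text
t: 32.15
tcp_pos: [0.5394, 0.1367, 0.2409]
orientation: [-0.105, 0.994, 0.006, 0.002]
wrist_force: [-11.8, 38.1, 5.7]
grip_width: 0.001
finger_force: 19.5
```

```bash
python3 q8.py; python3 q8.py | egrep "knob|box"
```

```text
side bolt_knob 0.58 [  1. -21. 174.]
side lid_edge 0.62 [ -1. -47. 140.]
side keeper_mid 0.7 [  1. -67. 152.]
top bolt_knob 0.47 [  3. -15. 172.]
top lid_edge 0.71 [  0. -44. 142.]
top keeper_mid 0.75 [ -2. -63. 152.]
tcp box [  0.7   1.4 240.9] F box [-1.7 39.6  4.8] j [  9.   3.  97.   1.  80. -94.] t 32.55
turn [0.6 0.3 0.1]
[0, 56, 240] -> [ 1. 55.  1.]
[0, -2, 240] -> [ 1. -3.  1.]
side bolt_knob 0.49 [  1. -19. 174.]
top bolt_knob 0.6 [ -1. -17. 171.]
tcp box [  0.7   1.4 240.9] F box [-2.5 39.1  5.9] j [  9.   3.  97.   1.  80. -94.] t 32.95
```

A hard stop at about 38 mm. I back off and check the bolt in the picture.

>>> apply_moves:
  plan:
    - [0, [0, 15, 0], [0, 0, 0]]
    - [0, [0, 30, -5], [0, 0, 0]]
    - [0, [0, 40, -50], [0, 0, 0]]
    - [0, [80, 40, -100], [0, 0, 0]]
    - [0, [80, 40, -140], [0, 0, 0]]
    - [0, [80, 40, -140], [0, 0, 0]]
    - [0, [80, 40, -140], [0, 0, 0]]

```text
t: 33.65
tcp_pos: [0.4539, 0.1523, 0.3848]
orientation: [-0.103, 0.995, -0.001, 0.007]
wrist_force: [-0.6, 0.2, 0.7]
grip_width: -0.003
finger_force: 0.0
```

```bash
python3 q8.py; python3 q8.py | grep knob
python3 - <<'E'
from q7 import *
for c in("side","top"):
    im=grab_frame(c)
    for n,q in(("edge0",(0,-47,151)),("knob home@15-40",(0,-25,175)),("rodend home",(0,-81,151)),("staple front",(0,-58.5,151)),("staple back",(0,-78.5,151))):
        print(c,n,px(c,(B.apply(q)+[539.05,135.26,0])/1000).round(1))
    if c=="side": a=cv2.resize(im[150:220,205:285],(800,700)//1 if False else (640,560),interpolation=2)
    if c=="top": b=im
cv2.imwrite("pics/f.png",a)
E
```

```text
side bolt_knob 0.71 [  2. -19. 176.]
side lid_edge 0.57 [ -0. 102. 134.]
side lid_edge 0.55 [  1. -46. 139.]
side keeper_mid 0.55 [ -0. -70. 152.]
top bolt_knob 0.48 [  4. -17. 171.]
top lid_edge 0.87 [ -0. -43. 140.]
top keeper_mid 0.61 [ -3. -68. 149.]
tcp box [-80.   34.5 378. ] F box [-0.3  0.5 -0.2] j [ 13. -13.  97.  -0.  95. -89.] t 34.05
turn [-0.1  0.1 -0.1]
[0, 56, 240] -> [-80.  22. 138.]
[0, -2, 240] -> [-80. -36. 138.]
side bolt_knob 0.74 [  1. -20. 174.]
top bolt_knob 0.74 [  0. -15. 172.]
side edge0 [250.8 186.1]
side knob home@15-40 [244.2 176.2]
side rodend home [260.9 189.4]
side staple front [254.2 187.2]
side staple back [260.2 189.2]
top edge0 [225.8 199.8]
top knob home@15-40 [215.8 200.1]
top rodend home [238.8 197. ]
top staple front [230.2 198.9]
top staple back [237.9 197.2]
```

View pics/f.png

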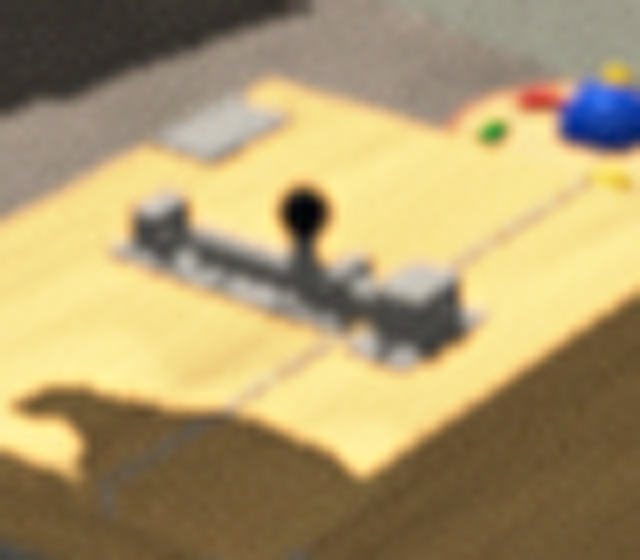

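Run:
```python
from q7 import *
from scipy.optimize import least_squares
O=[]
for c,(u,v) in(("side",(243,176)),("top",(217,200))):
    im=grab_frame(c); g=im.max(2).astype(float); x0,y0=int(u)-9,int(v)-9; a=g[y0:y0+18,x0:x0+18]
    m=(a<75).astype(np.uint8); k,L,st,ce=cv2.connectedComponentsWithStats(m)
    for i in range(1,k):
        if st[i,4]>4: print(c,st[i].tolist(),(ce[i]+[x0,y0]).round(1),[ (B.inv().apply(ray(c,ce[i]+[x0,y0],z)*1000-[539.05,135.26,0])).round(1).tolist() for z in(.175,)])
    if c=="top": np.set_printoptions(linewidth=200); print(a.astype(int)[::1])
    # keeper/edge reference: groove in board
```

```text
side [7, 7, 4, 7, 21] [242.5 176.7] [[-4.8, -22.9, 175.0]]
side [8, 15, 2, 3, 5] [242.6 183.2] [[-36.5, -46.8, 175.0]]
top [1, 7, 15, 9, 61] [214.3 202. ] [[-4.1, -20.5, 175.0]]
[[203 200 207 209 204 200 200 205 207 203 202 201 205 204 206 189 146 195]
 [201 202 209 207 204 199 197 205 204 202 203 203 203 206 206 193 149 182]
 [203 202 207 206 205 200 197 202 208 206 202 202 205 206 206 191 148 178]
 [204 202 204 208 206 200 197 203 206 205 203 204 205 205 206 200 167 161]
 [204 203 204 209 208 203 198 201 204 207 203 203 204 202 198 201 184 152]
 [205 202 204 209 210 205 199 201 201 195 192 185 179 179 163 169 187 164]
 [205 204 208 211 195 145 145 184 185 183 170 148 161 161 131 148 134 164]
 [197 192 167  85  24  11  60 144 183 183 188 193 183 155 104 136 123 141]
 [184 162  46  17  19  31   0  63 145 186 178 178 186 164 109 125 142 151]
 [178 129  19  44  40  26  19  19  51  88  93 142 189 178 170 165 167 177]
 [168  92  24  46  56  35  31  20  21  53  57 148 198 187 182 173 171 162]
 [144  67  22  29  32  33  24   6  41  71  73 151 201 188 167  88 131 125]
 [153  91  28  32  30  21  19   8  48  78  70 122 182 190 163  61  75  69]
 [187 168  86  32  14  17  11  17  58  73  66  96 168 202 176  89  75  87]
 [135 131 119  83  36  61  87  83  73  77  80  74  59  52  48  69  97  92]
 [ 86  82  97  95  96 151 199 179  84  72  76  79  72  78  95 148 179 179]
 [ 96 148 197 194 192 191 188 182 151  82  99  97  95 147 193 188 172 171]
 [193 192 189 185 186 188 170 106  85 140 192 192 194 189 179 156 144 175]]
```

Run:
```python
from h import *
print(ticket.close_job())
```

```text
the job is handed in; nothing more can be done
None
```

I handed the job in at about 34 s of the 72 s. The bottle stands let go in its place and the lid is shut. The bolt was pushed to a hard stop, but I measured only about 35 to 40 mm of travel, so reaching the required 36 mm rests on that stop.

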